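Lock the chopper bowl and shift its lever to the top slot

ROBOT

A 6-joint arm with a two-finger parallel gripper is mounted at the origin on the work surface. World frame = base frame: x ahead of the robot, y to its left, z up, the work surface at z = 0. Lengths are in m, angles in degrees, forces in N, time in s.
With the tool pointing down it reaches from about 0.4 to 0.825 m from the base axis. Payload 7 kg.
Tool frame: the origin (TCP) lies midway between the tips of the shut fingers; the grasp point (between the pads) lies 19 mm behind it; x points along the fingers, z is the direction in which the jaws open and shut, and the axes are right-handed (so a half turn about x gives the same grasp; the last joint's range is limited). The gripper opens to 88 mm and grips with 3 to 60 N. Pads are 19 mm wide; open, the fingers measure 130 mm over their backs; the gripper's body (78 mm by 193 mm) begins 47 mm behind the grasp point.
Start: joints at [84.231, 20.546, 0.682, 0, -70.136, -16.507], TCP at [0.256, 0.625, 0.191] pointing down, gripper open.
Joint ranges: [-176.03, 176.03], [-82.01, 121.73], [-58.28, 71.71], [-173.87, 95.51], [-174.79, -0.11], [-173.66, 173.66]. Speed limits (degrees/s): [136.94, 136.94, 172.46, 180, 180, 180].

INTERFACE

Orientations are given as [roll, pitch, yaw] about the fixed x, y, z axes, in that order (R = Rz(yaw) Ry(pitch) Rx(roll)).
In Python, from plant import ctrl gives the robot as it stands. The module is installed in compiled form; this text tells all that it offers.
- The arm moves only by the tool servo_tool, never from a script. Its argument "deltas" is a list of rows, each a list of 3 entries, a list of its own where there are three numbers: the turn, a rotation vector about the tool's x, y, z in degrees, then the shift along the tool's x, y, z in cm, then the finger opening in cm, from 0 to 8.76. A call has 1 to 5 rows; each row is the pose to reach, as a shift and turn from the pose measured when the call began, along the tool's axes at that moment; what a row does not reach only later rows make up. A row lasts 1/10 s, in which the tool goes at most 50 mm and 8.59 degrees, less where a joint would pass 70% of its speed; a pose out of reach is approached as far as the arm can. A call with a gripper value outside its range is refused whole. The fingers move at their own pace and stop on an object; the grip force is fixed at half the most. Time passes only in rows, so rows that repeat a pose let the fingers close. It gives the time, the measured TCP pose, the force and the opening at its end, in the units of the state.
- ctrl.get_obs(): the state, without advancing time (a new reading comes with each control period).
- ctrl.snapshot(name): name is "side" or "top" or "wrist"; returns a dict with "image" (420x560x3 uint8, red, green, blue), "vertical_fov" (degrees; the focal length in pixels is half the picture's height over the tangent of half this angle, whatever the lens; pixels are square), "cx", "cy" (the principal point, pixels), "rvec" (rotation vector, rad) and "tvec" (3), from world to camera coordinates, as OpenCV has them. Camera axes: x right, y down, z forward; pixel columns grow to the right and rows downward; lengths in m; the calibration is good to about 2 mm. A picture is of the moment at which its call begins. There is no depth.
- ctrl.close_job(): hands the job in, once; it reports no verdict.
The state is a dict: "clock": time; "joint_pos": joint angles; "qvel": joint speeds; "tau": joint torques, N m; "tool_pos": TCP position; "orientation": TCP orientation; "force": force on the tool from outside, world axes, zero at the start; "moment": the same for the moment, N m; "opening": finger opening in m.
Only numpy, scipy, OpenCV 4.12 (cv2) and the standard library are available. Lean on these libraries where they do the work, as an engineer would, in place of code of your own. Each camera call takes 0.05 s, during which the arm holds its last target. There are 200 camera calls.

TASK

Get the bowl chopper ready to run: first turn the bowl's lock ring until its upright tab lines up with the raised pointer on the deck, leaving the lever in its bottom slot meanwhile. Then guide the ball-topped lever through the zigzag gate on the sloping panel into the top slot, all the way to that slot's left end (left as seen from the robot), and let go. Leave the mug, the jar and the carton where they are.

Things in the scene. Friction and masses are not known exactly. Their poses are not given: they have to be found in the camera images.
- machine: White bowl chopper fixed on the steel table; origin at the centre of its underside, x away from the robot's side, y to the left seen from the robot, z up. Drive housing on the right (x -90..120, y -210..-20 mm; 85 mm high in front, 173 mm behind) with a panel rising to the back at 35 degrees; on the left a deck 30 mm high (x -185..120, y -10..240 mm) with a steel bowl at (0, 115) mm.
- gate_center (a point): Centre of the aluminium gate plate's upper face (110 x 84 mm, on the sloping panel). x = up the slope, y = left, z = normal, leaning 35 degrees from vertical to the robot's side. Slots 14 mm wide for a 10 mm stem; centre lines (x,y mm): bottom slot (-24,-13) to (-24,13); passage (-24,13) to (0,13); middle slot (0,13) to (0,-13); passage (0,-13) to (24,-13); top slot (24,-13) to (24,13).
- handle_bar (a point): Middle of the black cross bar (18 mm thick, along the machine's y) of the carrying handle that hangs over the gate, 288 mm high. Steel side bars 88 mm to either side of it run back 90 mm and down to the housing. It blocks an upright tool over the upper slots: lean the tool about like the gate plate's normal.
- knob (a point): Centre of the lever's black ball knob, 28 mm across. Its 10 mm steel stem pivots both ways about a point 70 mm beneath the gate plate's centre (along the normal); the knob is 120 mm from that pivot, about 50 mm over the plate, so it moves 1.7 times as far as the stem in the gate. It stays where it is left (1 to 2 N at the knob moves it).
- lever_row (a joint): Lever's swing up the slope (rad): 0 upright on the plate, positive up the slope; about -0.33 in the bottom slot, 0 in the middle, +0.33 in the top slot.
- lever_side (a joint): Lever's swing to the left (rad), about an axis that swings with lever_row: 0 in the middle of a slot, about +0.18 at its left end, -0.18 at its right end. The lever starts somewhere in the bottom slot.
- lock_ring (a joint): Turn of the lock ring about the upright axis of the bowl (rad): 0 = locked, tab in line with the pointer; negative = open (starts about -1.3 to -0.8); positive turn is anticlockwise from above. It stays where it is left (about 2 N at the tab moves it) and can go 0.3 past the mark.
- tab (a point): Middle of the upright tab on the lock ring: an aluminium fin 12 mm thick (along the turn), 24 mm radially, 132 mm from the ring's axis; this point is at 80 mm height, the fin's top at 98 mm; an arm joins it to the ring at 36 to 48 mm height. The point's x axis points from it to the ring's axis.
- lock_mark (a point): Middle of the dark raised pointer on the deck in front of the ring (24 x 8 mm, 34 mm high), the locked mark, 169 mm from the ring's axis. The small round stud further left marks open.
- mug: White mug, 80 mm across, 90 mm high; bystander. Origin at its underside.
- jar: Jar with black lid, 70 mm across, 80 mm high; bystander. Origin at its underside.
- carton: Small cardboard carton 90 x 70 x 60 mm; bystander. Origin at its underside.
- ring_center (a point): Point on the ring's axis at the tab's height (80 mm). The steel bowl inside is 154 mm across, its rim at 145 mm height.

How it is judged:
By the outcome, as a careful person would: the job done as asked, in the order asked, and still so for the second after the job is handed in, with the robot touching nothing.
It also fails if it takes over 67 s, if anything falls off the work surface, if the arm or the gripper's body presses on something with over 40 N, if the wrist force passes 120 N, or if a joint passes its speed limit or range.

## Working session

There is one attempt and no reset: what is moved stays moved. The work goes in short steps, Python scripts to look and compute and a tool call to move; the robot and the scene stay as the last step left them, time stands still between calls to the robot, and variables do not carry over. Pictures are saved under pics/ and viewed, on a budget of 10 in all, crops included, one or two more only if the job needs it, and the job is handed in when it is done.

Besides the shell and the picture viewer there is one more tool, called after "Call:" as name(argument=value, ...), one argument or row to a line, values as JSON. servo_tool: Moves the arm, as the interface text tells. Its arguments: {"type":"object","properties":{"deltas":{"type":"array","items":{"type":"array"}}},"required":["deltas"]}

```bash
mkdir -p pics; cat > h.py <<'E'
import numpy as np, cv2
from scipy.spatial.transform import Rotation as R
from plant import ctrl
def cam(s):
    f=s["image"].shape[0]/2/np.tan(np.radians(s["vertical_fov"])/2)
    K=np.array([[f,0,s["cx"]],[0,f,s["cy"]],[0,0,1.]]);return K,np.array(s["rvec"],float).ravel(),np.array(s["tvec"],float).ravel()
def proj(s,P):
    K,r,t=cam(s);return cv2.projectPoints(np.array(P,float).reshape(-1,1,3),r,t,K,None)[0].reshape(-1,2)
def save(s,n,scale=1,crop=None):
    im=s["image"][:,:,::-1]
    if crop: im=im[crop[1]:crop[3],crop[0]:crop[2]]
    cv2.imwrite("pics/"+n,cv2.resize(im,None,fx=scale,fy=scale,interpolation=cv2.INTER_CUBIC))
def pose():
    o=ctrl.get_obs();return np.array(o["tool_pos"]),R.from_euler("xyz",o["orientation"],degrees=True)
E
python3 - <<'E'
from h import *
import pickle
for n in("side","top"):
    s=ctrl.snapshot(n);pickle.dump(s,open(n+".pkl","wb"));save(s,n+"0.png",1.4)
    K,r,t=cam(s);print(n,K[0,0],s["cx"],s["cy"],-cv2.Rodrigues(r)[0].T@t)
print(ctrl.get_obs())
E
```

```text
side 455.8421054688064 274.88435426037887 211.48527948977068 [ 0.18889332 -1.01730238  1.47552486]
top 422.49164321860906 274.9818759645012 205.4574134481842 [0.31125647 0.02065378 1.57172698]
{'clock': 0.1, 'joint_pos': array([ 8.42305374e+01,  2.05866890e+01,  6.38023869e-01, -1.71587398e-02,
       -7.01361279e+01, -1.65064715e+01]), 'qvel': array([-0.06763581, -0.12499673,  0.13582339,  0.05768854, -0.01960522,
        0.03803213]), 'tau': array([-1.00820806e-03, -5.84162772e+01,  2.93750989e+01,  7.01544151e+00,
        1.02158601e-02, -4.71357362e-05]), 'tool_pos': array([0.25572177, 0.62414444, 0.1906179 ]), 'orientation': array([   5.73652488,   89.91368577, -106.54525138]), 'force': array([ 0.04928142, -0.18483526,  0.34828329]), 'moment': array([ 0.01430887,  0.00327325, -0.03570351]), 'opening': 0.08721564119132702}
```

View pics/side0.png

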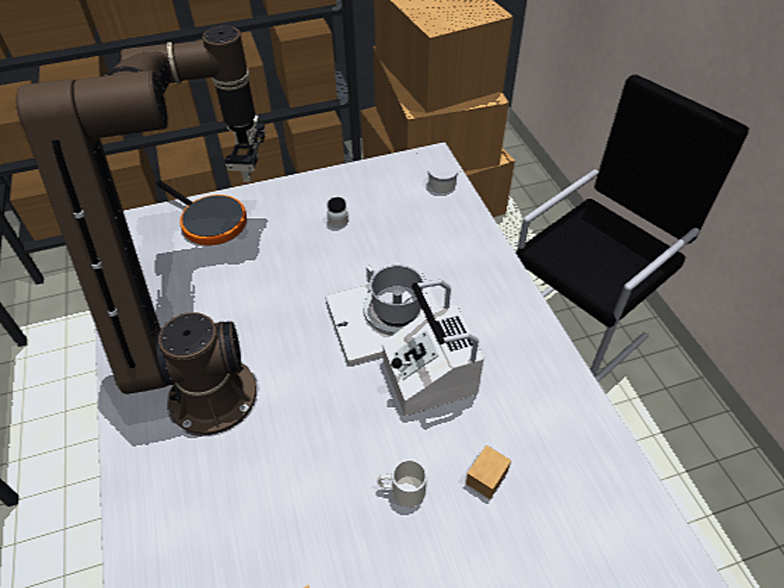

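View pics/top0.png

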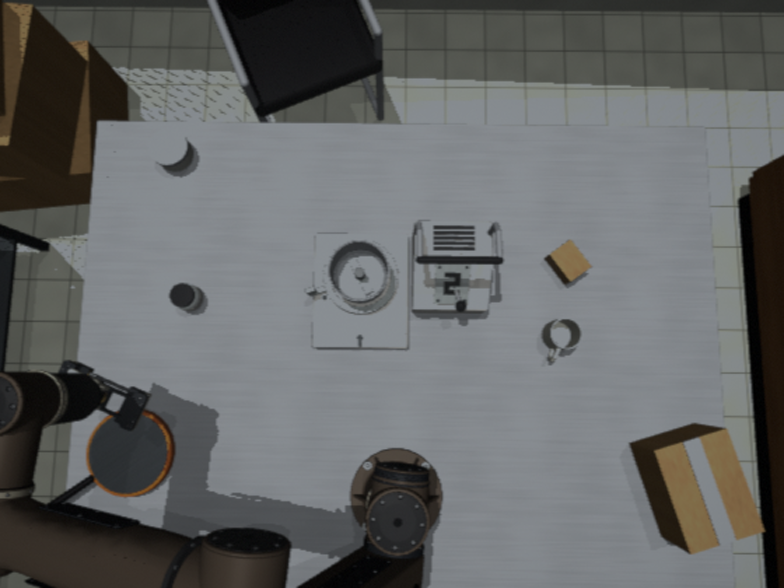

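The side view shows the machine at about (330-480, 260-410), with the knob at about (397,363). In the top view the deck corners are near (314,233), (312,347) and (409,349), the tab is at (315,292), the pointer at (360,341) and the knob at (461,305). I'll zoom in.

```bash
python3 - <<'E'
import pickle,cv2,numpy as np
from h import *
a=pickle.load(open("top.pkl","rb"));b=pickle.load(open("side.pkl","rb"))
save(a,"topz.png",5,(212,150,368,260)); save(b,"sidez.png",6,(228,180,356,278))
E
```

```text
(no output)
```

View pics/topz.png

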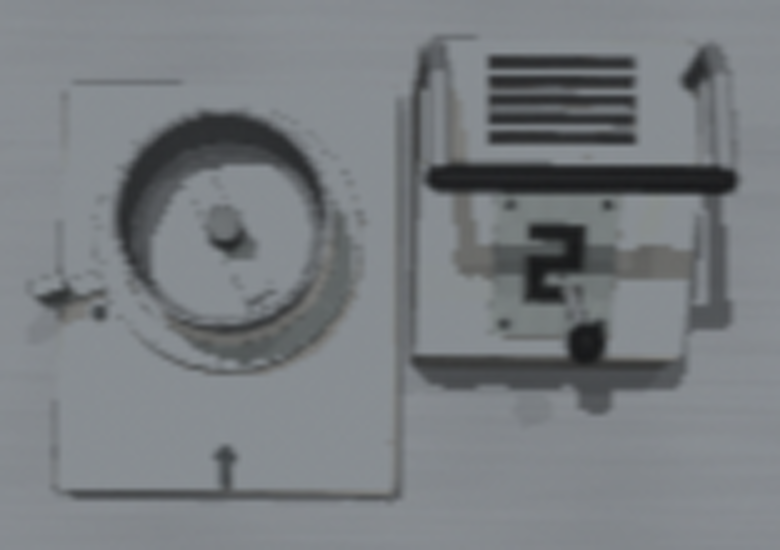

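View pics/sidez.png

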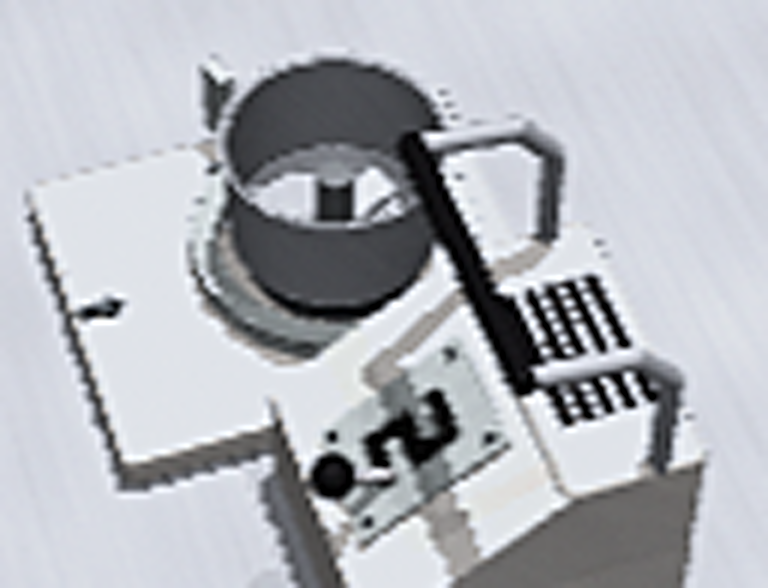

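The zooms show the deck corners, pointer, tab (top view zoom (67,286)), knob ((587,342) in top, (333,474) in side), gate corners and handle ends. Next I fit the machine model to both views.

```bash
cat > model.py <<'E'
from h import *
T35=np.tan(np.radians(35))
def world(p,P): # machine mm -> world m
    return R.from_euler("z",p[2]).apply(np.array(P,float)/1000)+[p[0],p[1],0]
G=R.from_euler("y",-35,degrees=True) # x up slope, z normal leaning to -x
def gate(p): return np.array([p[3],-115,85+(p[3]+90)*T35+p[4]])
def gp(p,P): return G.apply(np.array(P,float))+gate(p)
def knob(p,row,side):
    # row: about gate -y.. positive up slope; side to left
    v=R.from_euler("y",row).apply(R.from_euler("x",-side).apply([0,0,120]))
    return gp(p,v+[0,0,-70])
def tabp(a,r=132,z=80): return np.array([-r*np.cos(a),115-r*np.sin(a),z])
E
cat > fit.py <<'E'
from model import *
import pickle
from scipy.optimize import least_squares
S={"t":(pickle.load(open("top.pkl","rb")),5,(212,150)),"s":(pickle.load(open("side.pkl","rb")),6,(228,180))}
def obs(p):
    x=p
    A=[(-185,240,30),(-185,-10,30),(120,240,30)]
    H=[(p[5],-115+93,288),(p[5],-115-93,288)]
    C=[gp(p,c) for c in [(55,42,0),(55,-42,0),(-55,42,0),(-55,-42,0)]]
    K=knob(p,p[6],p[7]);Tb=tabp(p[8],132,98);L=(-169,115,34);F=(-90,-20,85);F2=(-90,-210,85)
    return [("t",A[0],(58,491)),("t",A[1],(398,494)),("t",A[2],(67,84)),("t",H[0],(430,178)),("t",H[1],(737,180)),
    ("t",F,(413,357)),("t",F2,(686,359)),("t",L,(225,467)),("t",C[0],(503,197)),("t",C[1],(618,200)),("t",C[3],(610,337)),("t",C[2],(497,333)),
    ("t",K,(587,342)),("s",K,(333,474)),("t",Tb,(67,286)),("s",Tb,(218,72)),("s",A[0],(28,190)),("s",A[1],(122,467)),("s",L,(103,307)),
    ("s",H[0],(413,140)),("s",H[1],(522,388)),("s",C[1],(510,445)),("s",C[3],(362,548)),("s",F,(275,400))]
def res(p):
    out=[]
    for c,P,z in obs(p):
        s,k,o=S[c]; m=(np.array(z)+.5)/k-.5+o
        out.append(proj(s,world(p,P))[0]-m)
    return np.array(out)
p0=[.6,.0,0,-27,5,20,-.33,0,-1]
f=least_squares(lambda p:res(p).ravel(),p0,x_scale=[.1,.1,.1,10,10,10,.1,.1,.1],loss="soft_l1")
p=f.x;np.save("p.npy",p);print(p.round(4));print(np.c_[[o[0] for o in obs(p)],res(p).round(1)].tolist())
print("yaw",np.degrees(p[2]),"gate",world(p,gate(p)),"knob",world(p,knob(p,p[6],p[7])),"tab",world(p,tabp(p[8])),"mark",world(p,(-169,115,34)))
print("tab locked",world(p,tabp(0)),"ring",world(p,(0,115,80)),"handle",world(p,(p[5],-115,288)))
E
python3 fit.py
```

```text
[ 5.56400e-01 -1.85000e-02  2.50000e-03 -3.14506e+01 -5.04200e-01
 -7.00300e-01 -2.99200e-01 -1.46300e-01 -1.21860e+00]
[['t', '-0.3', '-0.3'], ['t', '0.5', '-0.2'], ['t', '0.2', '-0.8'], ['t', '1.0', '-0.1'], ['t', '-0.1', '0.1'], ['t', '1.0', '-0.3'], ['t', '0.2', '-0.2'], ['t', '0.7', '0.4'], ['t', '-0.4', '-0.7'], ['t', '1.3', '-1.1'], ['t', '0.7', '-0.0'], ['t', '-0.6', '0.5'], ['t', '-0.1', '-0.1'], ['s', '-0.0', '0.1'], ['t', '-3.1', '0.2'], ['s', '-0.5', '-0.5'], ['s', '-0.2', '-1.3'], ['s', '0.4', '-0.5'], ['s', '-1.2', '0.1'], ['s', '-0.7', '0.2'], ['s', '0.7', '0.0'], ['s', '-0.7', '0.4'], ['s', '-0.4', '0.0'], ['s', '-1.1', '-2.2']]
yaw 0.1441332277092915 gate [ 0.52526194 -0.13355358  0.12549254] knob [ 0.47172353 -0.15118113  0.14100886] tab [0.51029123 0.22030871 0.08      ] mark [0.38713439 0.09609967 0.034     ]
tab locked [0.42413427 0.09619275 0.08      ] ring [0.55613385 0.09652481 0.08      ] handle [ 0.55601218 -0.13347623  0.288     ]
```

```bash
python3 - <<'E'
from model import *
import pickle
t,r=pose();print(r.as_matrix().round(2))
s=pickle.load(open("side.pkl","rb"));im=s["image"][:,:,::-1].copy()
im=cv2.resize(im[60:140,130:220],None,fx=8,fy=8,interpolation=cv2.INTER_CUBIC)
for hw,col in(((.039,.0965),(0,0,255)),((.0965,.039),(0,255,0))):
    P=[t+r.apply([-.066,a*hw[0],b*hw[1]]) for a,b in((1,1),(1,-1),(-1,-1),(-1,1))]
    q=((proj(s,P)-[130,60])*8).astype(int);cv2.polylines(im,[q],True,col,2)
cv2.imwrite("pics/grip.png",im)
E
```

```text
[[-0.    0.93 -0.38]
 [-0.   -0.38 -0.93]
 [-1.    0.    0.  ]]
```

View pics/grip.png

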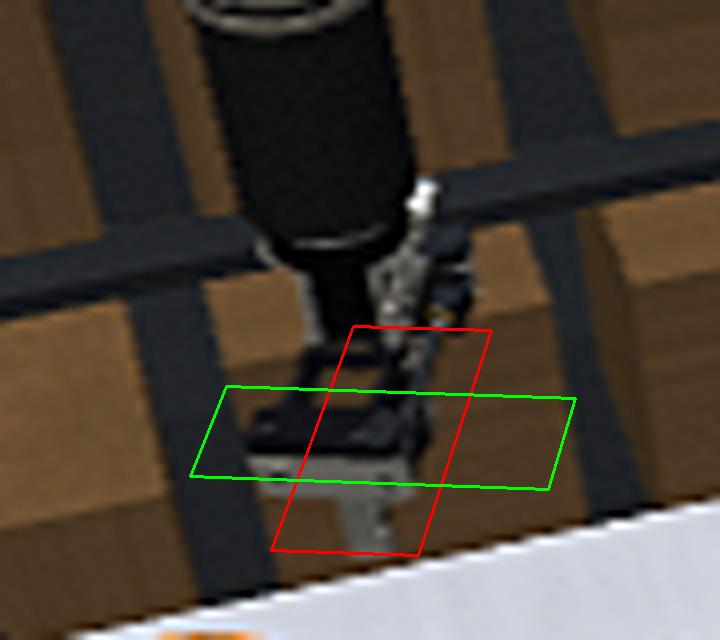

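The overlay shows the gripper body narrow along tool y and wide along the jaw axis. That suits gripping the tab with the jaws tangential. I'll move above the tab.

```bash
cat > go.py <<'E'
from model import *
p=np.load("p.npy")
def cmd(pos,Rt=None):
    t,r=pose(); Rt=r if Rt is None else Rt
    return np.degrees((r.inv()*Rt).as_rotvec()).round(1).tolist(),(r.inv().apply(np.array(pos)-t)*100).round(2).tolist()
def tabR(a): # tool down, y toward ring axis
    u=R.from_euler("z",p[2]).apply([np.cos(a),np.sin(a),0]);x=np.array([0,0,-1.]);return R.from_matrix(np.c_[x,u,np.cross(x,u)])
E
python3 - <<'E'
from go import *
w=world(p,tabp(p[8]));w[2]=.19;print(w,cmd(w,tabR(p[8])))
E
```

```text
[0.51029123 0.22030871 0.19      ] ([47.4, 0.1, -0.0], [0.11, 38.87, 27.72])
```

Call:
servo_tool(
  deltas=[
    [[8.5, 0, 0], [0, 4, 2.9], 8],
    [[17, 0, 0], [0, 8, 5.7], 6],
    [[25.5, 0, 0], [0, 12, 8.6], 5],
    [[34, 0, 0], [0, 16, 11.4], 5],
    [[42, 0, 0], [0, 20, 14.3], 5],
  ],
)

```text
clock: 0.6
tool_pos: [0.3871, 0.4141, 0.1906]
orientation: [44.6, 89.9, -110.0]
force: [0.9, 0.5, 0.4]
opening: 0.0538
```

```bash
python3 - <<'E'
from go import *
w=world(p,tabp(p[8]));w[2]=.19;print(w,cmd(w,tabR(p[8])))
E
```

```text
[0.51029123 0.22030871 0.19      ] ([5.1, 0.1, -0.1], [0.09, 22.79, -2.82])
```

Call:
servo_tool(
  deltas=[
    [[3, 0, 0], [0, 4.6, -0.6], 5],
    [[5, 0, 0], [0, 9.2, -1.1], 5],
    [[5, 0, 0], [0, 13.8, -1.7], 5],
    [[5, 0, 0], [0, 18.4, -2.3], 5],
    [[5, 0, 0], [0, 22.8, -2.8], 5],
  ],
)

```text
clock: 1.1
tool_pos: [0.5107, 0.2183, 0.1908]
orientation: [45.6, 89.9, -114.0]
force: [1.5, 0.5, 0.7]
opening: 0.0499
```

Call:
servo_tool(
  deltas=[
    [[0, 0, 0], [0, 0, 0], 5],
  ],
)

```text
clock: 1.2
tool_pos: [0.5122, 0.2143, 0.1904]
orientation: [41.4, 89.8, -118.4]
force: [-0.1, -0.1, -0.2]
opening: 0.0502
```

```bash
python3 - <<'E'
from go import *
w=world(p,tabp(p[8]));w[2]=.19;print(w,cmd(w,tabR(p[8])))
s=ctrl.snapshot("wrist");im=s["image"][:,:,::-1].copy()
c=tabp(p[8],132,98);d=tabR(p[8])
q=[world(p,c)+d.apply([0,a*.012,b*.006]) for a,b in((1,1),(1,-1),(-1,-1),(-1,1))]
cv2.polylines(im,[proj(s,q).astype(int)],True,(0,0,255),1);cv2.imwrite("pics/w1.png",im)
import pickle;pickle.dump(s,open("w1.pkl","wb"))
E
```

```text
[0.51029123 0.22030871 0.19      ] ([-0.2, 0.1, -0.1], [0.04, -0.62, -0.03])
```

View pics/w1.png

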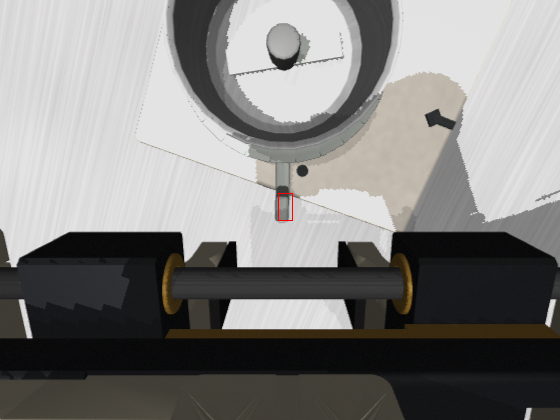

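The wrist view shows the fin at (276-290, 186-221), within about 1.5 mm of the prediction (red box). I'll descend and grip it.

Call:
servo_tool(
  deltas=[
    [[0, 0, 0], [3, -0.5, 0], 5],
    [[0, 0, 0], [7, -0.5, 0], 5],
    [[0, 0, 0], [10.9, -0.5, 0], 5],
    [[0, 0, 0], [10.9, -0.5, 0], 5],
    [[0, 0, 0], [10.9, -0.5, 0], 3],
  ],
)

```text
clock: 1.75
tool_pos: [0.5095, 0.2206, 0.0817]
orientation: [39.0, 89.7, -120.7]
force: [-0.3, 0.4, 1.3]
opening: 0.0461
```

Call:
servo_tool(
  deltas=[
    [[0, 0, 0], [0, 0, 0], 2],
    [[0, 0, 0], [0, 0, 0], 0.8],
    [[0, 0, 0], [0, 0, 0], 0.8],
    [[0, 0, 0], [0, 0, 0], 0.8],
    [[0, 0, 0], [0, 0, 0], 0.8],
  ],
)

```text
clock: 2.25
tool_pos: [0.5096, 0.2206, 0.0822]
orientation: [42.5, 89.8, -117.2]
force: [-0.7, -0.2, -0.3]
opening: 0.01
```

```bash
cat > arc.py <<'E'
from go import *
import sys
c=world(p,(0,115,0));t,r=pose();d=r.apply([0,0,1]);rel=(t-c)
ang=R.from_euler("z",-p[2]).apply(rel);a=np.arctan2(-ang[1],-ang[0])  # tcp angle about axis
yd=R.from_euler("z",-p[2]).apply(r.apply([0,1,0]));ay=np.arctan2(yd[1],yd[0])
print("angle",a,"tool",ay,"radius",np.hypot(*rel[:2]),ctrl.get_obs()["opening"],ctrl.get_obs()["force"],t)
goal=float(sys.argv[1]) if len(sys.argv)>1 else 0
step=float(sys.argv[2]) if len(sys.argv)>2 else .13
b=a
for i in range(5):
    b=b+np.clip(goal-b,-step,step);w=world(p,tabp(b));w[2]=t[2];print(round(b,3),cmd(w,tabR(b)))
E
python3 arc.py
```

```text
angle -1.2146170437335775 tool -1.220131418191632 radius 0.13254927407435205 0.010018101606567558 [-0.67052699 -0.23632705 -0.33915426] [0.5096021  0.22063809 0.08218848]
-1.085 ([-7.8, 0.2, -0.1], [0.01, 0.18, 1.71])
-0.955 ([-15.2, 0.2, -0.1], [0.01, 0.52, 3.39])
-0.825 ([-22.7, 0.2, -0.1], [0.02, 1.07, 5.01])
-0.695 ([-30.1, 0.2, -0.1], [0.02, 1.84, 6.55])
-0.565 ([-37.6, 0.2, -0.1], [0.03, 2.79, 7.97])
```

Call:
servo_tool(
  deltas=[
    [[0, 0, 0], [0, 0, 0], 0.5],
    [[0, 0, 0], [0, 0, 0], 0.5],
  ],
)

```text
clock: 2.45
tool_pos: [0.5097, 0.2206, 0.0823]
orientation: [44.1, 89.8, -115.6]
force: [0.4, -0.3, 0.2]
opening: 0.0054
```

```bash
python3 - <<'E'
from h import *
s=ctrl.snapshot("wrist");save(s,"w2.png",1.4);print(ctrl.get_obs()["opening"])
E
```

```text
0.004756504708458305
```

View pics/w2.png

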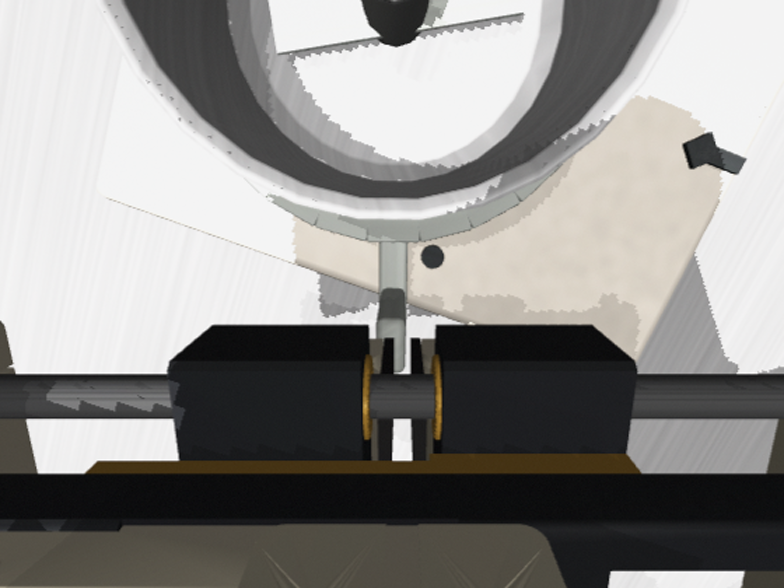

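The fingers have shut to 5 mm without holding the fin, which sits at about (392,290-370). I need to check where the TCP projects in this view.

```bash
python3 - <<'E'
from go import *
s=ctrl.snapshot("wrist");t,r=pose()
f=lambda P:(proj(s,P)*1.4).round(0).tolist()
print("TCP, y+-9.5",f([t,t+r.apply([0,.0095,0]),t-r.apply([0,.0095,0])]))
print("behind19",f([t+r.apply([-.019,0,0]),t+r.apply([-.019,.0095,0]),t+r.apply([-.019,-.0095,0])]))
for R_ in(120,132,144): print(R_,f([world(p,tabp(p[8],R_,98)),world(p,tabp(p[8],R_,60))]))
print("mark",f(world(p,(-169,115,34))),"ring edge",f([world(p,tabp(p[8],77,145))]))
K,rv,tv=cam(s);print(r.inv().apply(-cv2.Rodrigues(rv)[0].T@tv-t))
E
```

```text
TCP, y+-9.5 [[400.0, 330.0], [400.0, 308.0], [400.0, 350.0]]
behind19 [[400.0, 346.0], [400.0, 323.0], [400.0, 368.0]]
120 [[399.0, 313.0], [399.0, 289.0]]
132 [[399.0, 342.0], [399.0, 313.0]]
144 [[399.0, 370.0], [399.0, 337.0]]
mark [[723.0, 152.0]] ring edge [[398.0, 213.0]]
[-0.19373814  0.0685192   0.00048625]
```

```bash
python3 - <<'E'
from h import *
s=ctrl.snapshot("wrist");save(s,"w3.png",7,(235,195,335,280))
E
```

```text
(no output)
```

View pics/w3.png

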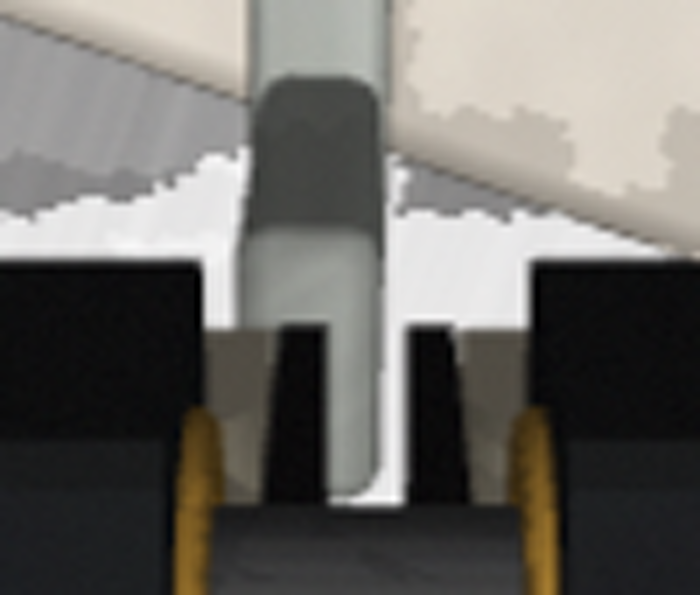

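```bash
python3 - <<'E'
from go import *
import pickle
s=pickle.load(open("w1.pkl","rb"))
K,rv,tv=cam(s);cw=-cv2.Rodrigues(rv)[0].T@tv;t=None
# pose at w1
t=np.array([.5122,.2143,.1904]);r=tabR(p[8])
for x in(0,-.019,-.03,-.045,-.06): print(x,proj(s,[t+r.apply([x,y,.025]) for y in(.0095,0,-.0095)]).round(0).tolist())
s2=pickle.load(open("side.pkl","rb"));t=np.array([.2557,.6241,.1906]);r=R.from_euler("xyz",[5.74,89.91,-106.55],degrees=True)
for x in(0,-.019,-.04,-.066): print(x,((proj(s2,[t+r.apply([x,0,z]) for z in(-.044,0,.044)])-[130,60])*8).round(0).tolist())
print(K[0,0], r.inv().apply(cw-np.array([.5122,.2143,.1904])))
E
```

```text
0 [[328.0, 220.0], [327.0, 235.0], [327.0, 250.0]]
-0.019 [[332.0, 230.0], [332.0, 247.0], [331.0, 263.0]]
-0.03 [[335.0, 237.0], [334.0, 255.0], [334.0, 271.0]]
-0.045 [[339.0, 248.0], [339.0, 267.0], [338.0, 285.0]]
-0.06 [[345.0, 261.0], [344.0, 281.0], [343.0, 301.0]]
0 [[423.0, 484.0], [406.0, 534.0], [389.0, 586.0]]
-0.019 [[417.0, 456.0], [400.0, 507.0], [383.0, 559.0]]
-0.04 [[410.0, 426.0], [393.0, 476.0], [376.0, 528.0]]
-0.066 [[402.0, 387.0], [385.0, 437.0], [367.0, 489.0]]
340.74135003332054 [-0.19373069  0.04591968  0.05055445]
```

The pads are seen above the fin's top. Pixel scale and side view also put the real tips 20-35 mm behind the reported TCP. I'll open, shift about 3 mm towards the fin, go 32 mm lower and grip again.

Call:
servo_tool(
  deltas=[
    [[0, 0, 0], [0, 0, -0.35], 4],
    [[0, 0, 0], [0, 0, -0.35], 4],
    [[0, 0, 0], [0, 0, -0.35], 4],
    [[0, 0, 0], [1.5, 0, -0.35], 4],
    [[0, 0, 0], [3.2, 0, -0.35], 4],
  ],
)

```text
clock: 3.1
tool_pos: [0.5133, 0.2221, 0.0504]
orientation: [58.7, 89.9, -101.0]
force: [-0.3, -0.2, -0.3]
opening: 0.0375
```

Call:
servo_tool(
  deltas=[
    [[0, 0, 0], [0.1, 0, 0], 1.5],
    [[0, 0, 0], [0.1, 0, 0], 0.8],
    [[0, 0, 0], [0.1, 0, 0], 0.5],
    [[0, 0, 0], [0.1, 0, 0], 0.5],
    [[0, 0, 0], [0.1, 0, 0], 0.5],
  ],
)

```text
clock: 3.6
tool_pos: [0.5138, 0.2225, 0.0502]
orientation: [96.1, 89.9, -63.7]
force: [-0.1, -0.4, 2.6]
opening: 0.0114
```

```bash
python3 arc.py; python3 - <<'E'
from h import *
s=ctrl.snapshot("wrist");save(s,"w4.png",5,(205,180,365,290))
E
```

```text
angle -1.248758436469075 tool -1.2203041044619023 radius 0.13288898007181862 0.011400257039571855 [-0.08090099 -0.42937519  2.60097387] [0.51375747 0.22247608 0.05021399]
-1.119 ([-5.8, -0.0, -0.1], [-0.0, 0.15, 1.72])
-0.989 ([-13.3, 0.0, -0.1], [0.0, 0.44, 3.41])
-0.859 ([-20.7, 0.0, -0.1], [0.0, 0.94, 5.05])
-0.729 ([-28.2, 0.0, -0.1], [0.0, 1.65, 6.61])
-0.599 ([-35.6, 0.0, -0.1], [0.0, 2.55, 8.06])
```

Call:
servo_tool(
  deltas=[
    [[0, 0, 0], [0, 0, 0], 0.5],
    [[-3, 0, 0], [0, 0.05, 0.8], 0.5],
    [[-6, 0, 0], [0, 0.15, 1.7], 0.5],
    [[-13.3, 0, 0], [0, 0.44, 3.4], 0.5],
    [[-13.3, 0, 0], [0, 0.44, 3.4], 0.5],
  ],
)

```text
clock: 4.15
tool_pos: [0.4825, 0.2064, 0.0503]
orientation: [109.9, 89.9, -36.4]
force: [0.7, 3.2, -5.6]
opening: 0.0116
```

```bash
python3 arc.py
```

```text
angle -0.9832306287195994 tool -0.9853774767147776 radius 0.13229037115605352 0.011639466681751089 [ 0.68925764  3.18494498 -5.59088665] [0.48252371 0.20644427 0.05031029]
-0.853 ([-7.6, -0.0, -0.1], [-0.0, 0.14, 1.71])
-0.723 ([-15.0, -0.0, -0.1], [-0.0, 0.48, 3.39])
-0.593 ([-22.5, -0.0, -0.1], [-0.0, 1.03, 5.02])
-0.463 ([-29.9, -0.0, -0.1], [-0.0, 1.79, 6.55])
-0.333 ([-37.4, -0.0, -0.1], [-0.0, 2.74, 7.98])
```

The fin is held (opening 11.6 mm), so I'll carry on along the arc.

Call:
servo_tool(
  deltas=[
    [[-7.6, 0, 0], [0, 0.14, 1.7], 0.5],
    [[-15, 0, 0], [0, 0.48, 3.4], 0.5],
    [[-22.5, 0, 0], [0, 1.03, 5.0], 0.5],
    [[-29.9, 0, 0], [0, 1.79, 6.55], 0.5],
    [[-37.4, 0, 0], [0, 2.74, 8.0], 0.5],
  ],
)

```text
clock: 4.65
tool_pos: [0.433, 0.1401, 0.0504]
orientation: [120.5, 89.8, 11.8]
force: [16.1, -1.0, -18.6]
opening: 0.0115
```

```bash
python3 arc.py 0 .12
```

```text
angle -0.34257161022167104 tool -0.3295669949573979 radius 0.13057118649561747 0.011451634668885522 [ 16.12694758  -1.01190452 -18.59890153] [0.43303969 0.14007551 0.05037281]
-0.223 ([-6.1, -0.1, -0.2], [-0.0, -0.07, 1.58])
-0.103 ([-13.0, -0.1, -0.2], [-0.01, 0.19, 3.14])
0.0 ([-18.9, -0.1, -0.2], [-0.01, 0.57, 4.44])
0.0 ([-18.9, -0.1, -0.2], [-0.01, 0.57, 4.44])
0.0 ([-18.9, -0.1, -0.2], [-0.01, 0.57, 4.44])
```

Call:
servo_tool(
  deltas=[
    [[-5, 0, 0], [0.0, 0.1, 1.2], 0.5],
    [[-10, 0, 0], [0.1, 0.25, 2.4], 0.5],
    [[-15, 0, 0], [0.1, 0.5, 3.5], 0.5],
    [[-18.9, 0, 0], [0.1, 0.7, 4.44], 0.5],
    [[-18.9, 0, 0], [0.1, 0.7, 4.44], 0.5],
  ],
)

```text
clock: 5.15
tool_pos: [0.4268, 0.0962, 0.0502]
orientation: [107.1, 89.6, 17.2]
force: [0.7, 1.8, 5.0]
opening: 0.0121
```

```bash
python3 arc.py 0; python3 - <<'E'
from go import *
import pickle
s=ctrl.snapshot("wrist");pickle.dump(s,open("w5.pkl","wb"))
t=ctrl.snapshot("top");pickle.dump(t,open("t5.pkl","wb"));
save(s,"w5.png",1.4)
f=lambda P:(proj(s,P)*1.4).round(0).tolist()
print("ring,mark tip/base",f([world(p,(0,115,145)),world(p,(-157,115,34)),world(p,(-181,115,34)),world(p,(-120,115,98)),world(p,(-144,115,98))]))
E
```

```text
angle 0.00015649073815343618 tool -0.0013490003821744559 radius 0.12929848537230534 0.012093190125776225 [0.6893763  1.79696717 5.01177237] [0.42683583 0.09617931 0.05018636]
0.0 ([-0.1, -0.1, -0.4], [-0.0, -0.27, -0.0])
0.0 ([-0.1, -0.1, -0.4], [-0.0, -0.27, -0.0])
0.0 ([-0.1, -0.1, -0.4], [-0.0, -0.27, -0.0])
0.0 ([-0.1, -0.1, -0.4], [-0.0, -0.27, -0.0])
0.0 ([-0.1, -0.1, -0.4], [-0.0, -0.27, -0.0])
ring,mark tip/base [[397.0, -215.0], [401.0, 373.0], [401.0, 418.0], [400.0, 349.0], [401.0, 415.0]]
```

View pics/w5.png

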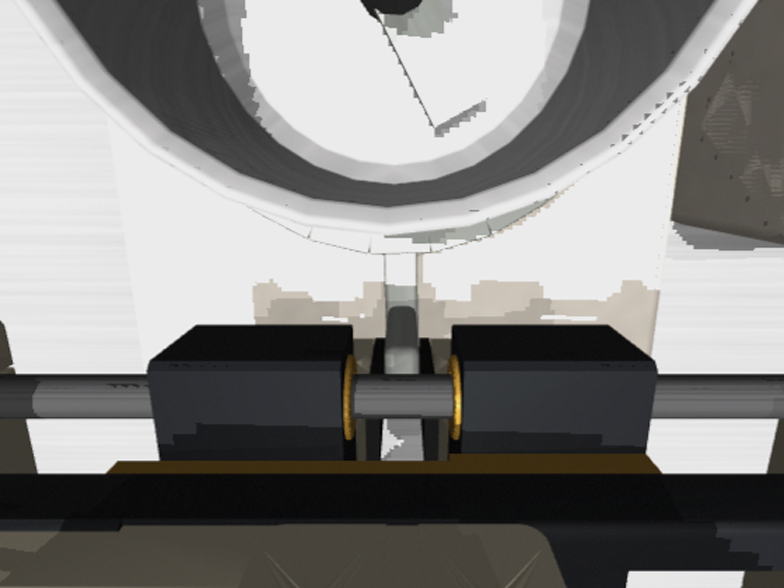

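The fin is gripped at (401,340), in line with the ring's arm. The pointer is hidden under the gripper, so I'll release, rise and check it.

Call:
servo_tool(
  deltas=[
    [[0, 0, 0], [0, 0, 0], 1.6],
    [[0, 0, 0], [0, 0, 0], 2.2],
    [[0, 0, 0], [-1, 0, 0], 3],
    [[0, 0, 0], [-5, 0, 0], 4],
    [[0, 0, 0], [-9, 0, 0], 5],
  ],
)

```text
clock: 5.75
tool_pos: [0.4253, 0.0957, 0.1411]
orientation: [78.8, 89.8, -11.3]
force: [0.9, 0.4, -0.0]
opening: 0.0404
```

Call:
servo_tool(
  deltas=[
    [[8, 0, 0], [-4, 0, 0], 5],
    [[16, 0, 0], [-6, 0, -2], 5],
    [[24, 0, 0], [-7, 0, -4], 5],
    [[32, 0, 0], [-7, 0, -6], 5],
    [[40, 0, 0], [-7, 0, -8], 5],
  ],
)

```text
clock: 6.25
tool_pos: [0.425, 0.1764, 0.2121]
orientation: [132.9, 89.8, 2.3]
force: [0.7, -0.8, -0.4]
opening: 0.0501
```

```bash
cat > chk.py <<'E'
from go import *
import sys
s=ctrl.snapshot("wrist");o=ctrl.get_obs();print(o["joint_pos"].round(1),o["tool_pos"].round(4),o["orientation"].round(1))
f=lambda P:proj(s,P).round(1).tolist()
print("ring145,tab98,mark34",f([world(p,(0,115,145)),world(p,(-132,115,98)),world(p,(-169,115,34)),world(p,knob(p,p[6],p[7]))]))
import pickle;pickle.dump(s,open(sys.argv[1]+".pkl","wb"));save(s,sys.argv[1]+".png",1.4)
E
python3 chk.py w6
```

```text
[ 47.5  -1.1 -23.4   0.2 -67.5   1.4] [0.4254 0.1784 0.2118] [134.3  89.8   3.3]
ring145,tab98,mark34 [[250.3, -9.2], [356.1, 137.4], [365.5, 160.5], [641.0, -184.5]]
```

View pics/w6.png

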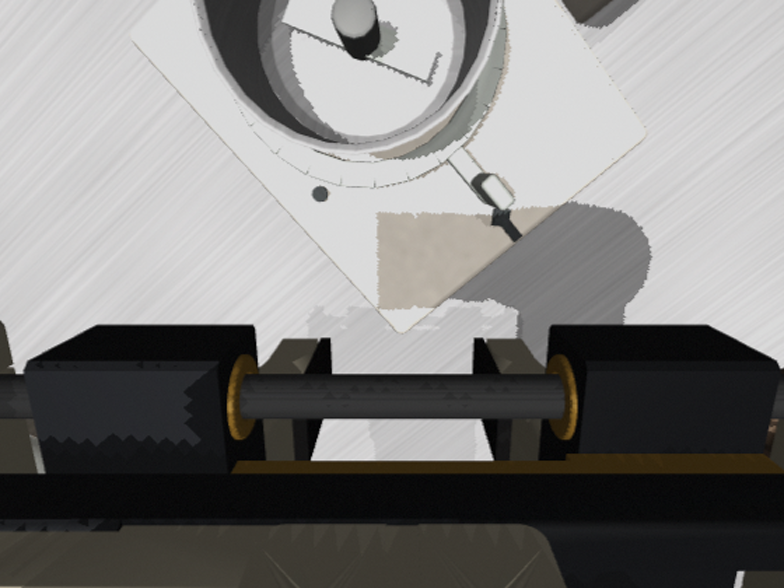

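The fin top is centred at about (498,191) and the pointer runs from (494,211) to (519,240). Next I convert these to angles.

```bash
cat >> h.py <<'E'
def back(s,uv,z):
    K,r,t=cam(s);M=cv2.Rodrigues(r)[0];d=M.T@np.linalg.solve(K,[uv[0],uv[1],1]);c=-M.T@t
    return c+d*(z-c[2])/d[2]
E
python3 - <<'E'
from go import *
import pickle
s=pickle.load(open("w6.pkl","rb"))
def ang(uv,z):
    w=back(s,((uv[0]+.5)/1.4-.5,(uv[1]+.5)/1.4-.5),z);q=R.from_euler("z",-p[2]).apply(w-[p[0],p[1],0])*1000-[0,115,0]
    return q.round(1)[:2].tolist(),round(float(np.arctan2(-q[1],-q[0])),4)
for n,uv,z in(("fin",(498,191),98),("mark tip",(500,213),34),("mark tail",(519,240),34),("mark mid",(508,226),34)):print(n,ang(uv,z))
# contrast crop, dark mask fit of pointer
im=s["image"].astype(int).sum(2);sub=im[140:180,335:385];v,u=np.nonzero(sub<240);u=u+335;v=v+140
print(len(u),u.mean(),v.mean(),u.min(),u.max(),v.min(),v.max());print(ang(((u.mean()+.5)*1.4-.5,(v.mean()+.5)*1.4-.5),34))
for row in im[148:174,345:378:1]:print("".join("#" if x<150 else "+" if x<300 else "-" if x<450 else "." for x in row))
E
```

```text
fin ([15967.7, 11305.5], -2.5255)
mark tip ([6725.5, 3098.4], -2.7099)
mark tail ([9101.8, 2958.2], -2.8274)
mark mid ([7808.7, 2970.2], -2.7781)
266 358.99624060150376 157.0751879699248 344 372 140 172
([7243.8, 2944.8], -2.7555)
........-++-.....................
.......-++++-...---..............
.......-++++++++++++.............
.......-++++++++++++.............
.......+++++++#++##-.............
......-+++#++##+###-.............
......-++##########-.............
......+############-.............
......+###########+..............
......+############-.............
.....-+############+-............
.....-+#############+-...........
.....-+##############+...........
.....-.----++#########-..........
............--+#######+-.........
..............+########+-........
...............+########+.......-
...............-+########+.....--
................-+########-...---
.................-+#######++-----
..................+#########-----
...................+######+------
...................-+####+-------
....................-+##+--------
....................--++---------
.....................------------
```

```bash
python3 - <<'E'
from go import *
import pickle
s=pickle.load(open("w6.pkl","rb"))
def ang(uv,z):
    w=back(s,uv,z/1000);q=R.from_euler("z",-p[2]).apply(w-[p[0],p[1],0])*1000-[0,115,0]
    return q.round(1)[:2].tolist(),round(float(np.arctan2(-q[1],-q[0])),4)
c=lambda x,y:((x+.5)/1.4-.5,(y+.5)/1.4-.5)
for n,uv,z in(("fin",c(498,191),98),("mark tip",c(500,213),34),("tail",(367,170),32),("shaft",(364,166),32),("headL",(351,159),32),("headR",(365,158),32),("headtop",(358,151),34)):print(n,ang(uv,z))
im=s["image"].astype(int).sum(2)
for row in im[118:154,338:374:1]:print("".join("#" if x<150 else "+" if x<300 else "-" if x<600 else "." if x<690 else "'" for x in row))
E
```

```text
fin ([-130.9, -0.3], 0.002)
mark tip ([-155.7, 1.4], -0.0089)
tail ([-178.8, 4.9], -0.0273)
shaft ([-173.1, 4.7], -0.0272)
headL ([-157.8, 10.8], -0.0684)
headR ([-166.9, -1.4], 0.0087)
headtop ([-155.5, -0.1], 0.0006)
...---..............................
...---..............................
....---.............................
.....---............................
......---...........................
....--------.-..-...................
..--+++++++++-----..................
.--+++++++++------..................
--++++++++---..----..-..............
-++++++++---....------..............
++++++++---......------.............
+++++++---........------............
++++++--...........------...........
++++++--...........------...........
++++++--............------..........
++++++--.............------.........
-+++++---.............------........
--+++++---.............------.......
--++++++--.............------.......
---++++++--.............------......
.---++++++--.............----.......
..---++++++--.............---.......
..----+++++---............----......
...-+-++++++---............--.......
....---++++++--.............---.....
.....---++++++--............--......
......---++++++--..........---......
.......---++++++--........---.......
..........--++++---......---........
............--+++---....---........-
..............--++--...---.....-..--
..............-++++---------..--.---
.............--++++++++++++---------
.............--++++++++++++---------
...-.........-+++++++#++##----------
.--------.--.-+++#++##+###----------
```

```bash
python3 - <<'E'
from go import *
import pickle
def mach(s,uv,z):
    w=back(s,uv,z/1000);return (R.from_euler("z",-p[2]).apply(w-[p[0],p[1],0])*1000-[0,115,0]).round(1)[:2].tolist()
def dump(s,x0,y0,x1,y1,th):
    im=s["image"].astype(int).sum(2)
    for v in range(y0,y1):print(v,"".join("#" if x<th else "." for x in im[v,x0:x1]))
w1=pickle.load(open("w1.pkl","rb"));t=pickle.load(open("t5.pkl","rb"));t0=pickle.load(open("top.pkl","rb"))
print("w1",mach(w1,(434,118),34),mach(w1,(452,124),32)); dump(w1,422,105,460,132,300)
print("top",mach(t0,(256.8,243.2),34)); dump(t0,248,235,266,250,330)
# bowl rim: project model circle and compare in w1/w6/top by edge-optimised shift
w6=pickle.load(open("w6.pkl","rb"))
for n,s in(("w1",w1),("w6",w6),("top",t0)):
    g=cv2.GaussianBlur(cv2.cvtColor(s["image"],cv2.COLOR_RGB2GRAY),(0,0),1).astype(float)
    gm=np.hypot(cv2.Sobel(g,-1,1,0),cv2.Sobel(g,-1,0,1));best=[]
    th=np.linspace(0,2*np.pi,240)
    for dx in np.arange(-8,8.1,1):
        for dy in np.arange(-8,8.1,1):
            P=np.c_[77*np.cos(th)+dx,115+dy+77*np.sin(th),145+0*th];q=proj(s,world(p,P));m=(q[:,0]>1)&(q[:,0]<558)&(q[:,1]>1)&(q[:,1]<(230 if n!="top" else 418))
            best.append((cv2.remap(gm.astype(np.float32),q[m,0].astype(np.float32),q[m,1].astype(np.float32),1).mean(),dx,dy))
    print(n,sorted(best)[-4:])
E
```

```text
w1 [-158.9, 3.2] [-179.3, 2.0]
105 ......................................
106 ......................................
107 ......................................
108 ......................................
109 ..............###.....................
110 ............#####.....................
111 ..........#######.....................
112 ........##########....................
113 ......############....................
114 ....##############....................
115 ...################...................
116 ....#################.................
117 ....###################...............
118 ....######################............
119 .....#######################..........
120 .....##########################.......
121 .....############################.....
122 ......############################....
123 ......############################....
124 ......########..#################.....
125 .......#####......###############.....
126 .......###...........###########......
127 ........................########......
128 ..........................#####.......
129 .............................##..
[... 485 characters left out ...]
float64(-2.0), np.float64(-4.0)), (np.float32(91.32372), np.float64(1.0), np.float64(-4.0)), (np.float32(93.94096), np.float64(-1.0), np.float64(-4.0)), (np.float32(95.45859), np.float64(0.0), np.float64(-4.0))]
w6 [(np.float32(123.09528), np.float64(2.0), np.float64(-4.0)), (np.float32(123.82646), np.float64(-1.0), np.float64(-4.0)), (np.float32(128.06468), np.float64(0.0), np.float64(-4.0)), (np.float32(130.1247), np.float64(1.0), np.float64(-4.0))]
top [(np.float32(110.81093), np.float64(-8.0), np.float64(0.0)), (np.float32(111.28575), np.float64(-8.0), np.float64(1.0)), (np.float32(111.40198), np.float64(-7.0), np.float64(0.0)), (np.float32(111.47827), np.float64(-7.0), np.float64(1.0))]
```

The height-dependent shifts disagree by a few mm. A view from within the plane of the pointer and the ring axis would settle it. I'll turn the tool so the camera faces the robot, which is also the orientation wanted for the lever.

```bash
python3 -c "
from go import *
print(cmd([.50,.1,.25],tabR(np.pi)))"
```

```text
([138.8, -0.3, 0.1], [-3.79, 10.79, 1.0])
```

Call:
servo_tool(
  deltas=[
    [[8.5, 0, 0], [-2, 3, 0.3], 5],
    [[17, 0, 0], [-3.8, 6, 0.6], 5],
    [[25.5, 0, 0], [-3.8, 9, 1], 5],
    [[34, 0, 0], [-3.8, 10.8, 1], 5],
    [[42.5, 0, 0], [-3.8, 10.8, 1], 5],
  ],
)

```text
clock: 6.8
tool_pos: [0.5008, 0.0983, 0.2502]
orientation: [160.4, 89.8, -13.1]
force: [-0.3, 0.8, -0.1]
opening: 0.05
```

Call:
servo_tool(
  deltas=[
    [[8.5, 0, 0], [0, 0, 0], 5],
    [[17, 0, 0], [0, 0, 0], 5],
    [[25.5, 0, 0], [0, 0, 0], 5],
    [[34, 0, 0], [0, 0, 0], 5],
    [[42.5, 0, 0], [0, 0, 0], 5],
  ],
)

```text
clock: 7.3
tool_pos: [0.5004, 0.0979, 0.2505]
orientation: [-169.1, 89.9, -25.6]
force: [-0.2, 0.2, 0.6]
opening: 0.05
```

```bash
python3 -c "
from go import *
print(cmd([.50,.1,.25],tabR(np.pi)),ctrl.get_obs()['joint_pos'].round(1))"
```

```text
([53.4, -0.1, 0.1], [0.05, -0.15, 0.15]) [ 33.3   2.7 -14.4   0.1 -72.8 -69.7]
```

Call:
servo_tool(
  deltas=[
    [[8.5, 0, 0], [0, 0, 0], 5],
    [[17, 0, 0], [0, 0, 0], 5],
    [[25.5, 0, 0], [0, 0, 0], 5],
    [[34, 0, 0], [0, 0, 0], 5],
    [[42.5, 0, 0], [0, 0, 0], 5],
  ],
)

```text
clock: 7.8
tool_pos: [0.4999, 0.0976, 0.2509]
orientation: [-140.9, 89.9, -40.2]
force: [-0.3, -0.4, -0.5]
opening: 0.0499
```

Call:
servo_tool(
  deltas=[
    [[6, 0, 0], [0, 0, 0], 5],
    [[11, 0, 0], [0, 0, 0], 5],
  ],
)

```text
clock: 8.0
tool_pos: [0.4995, 0.0974, 0.2513]
orientation: [-147.7, 89.9, -58.3]
force: [-0.3, 0.5, 0.4]
opening: 0.0503
```

```bash
python3 chk.py w7; python3 - <<'E'
from go import *
import pickle
s=pickle.load(open("w7.pkl","rb"));t,r=pose()
K,rv,tv=cam(s);M=cv2.Rodrigues(rv)[0];c=-M.T@tv;print("cam",c,"tool",t,r.as_matrix().round(3).tolist())
print("axis dir in img", (proj(s,[world(p,(-144,115,98)),world(p,(-120,115,98)),world(p,(-160,115,34)),world(p,(-180,115,34))])*1.4).round(1).tolist())
E
```

```text
[ 3.330e+01  2.600e+00 -1.440e+01  1.000e-01 -7.300e+01 -1.241e+02] [0.4995 0.0974 0.2513] [-142.5   89.9  -53.4]
ring145,tab98,mark34 [[286.9, 255.2], [285.2, 111.1], [285.0, 78.2], [9.3, 168.4]]
cam [0.43063466 0.09795904 0.44490237] tool [0.49949165 0.09742233 0.25128142] [[0.001, -1.0, 0.015], [-0.001, 0.015, 1.0], [-1.0, -0.001, -0.001]]
axis dir in img [[399.0, 137.5], [399.5, 173.1], [399.2, 121.3], [398.8, 95.0]]
```

View pics/w7.png

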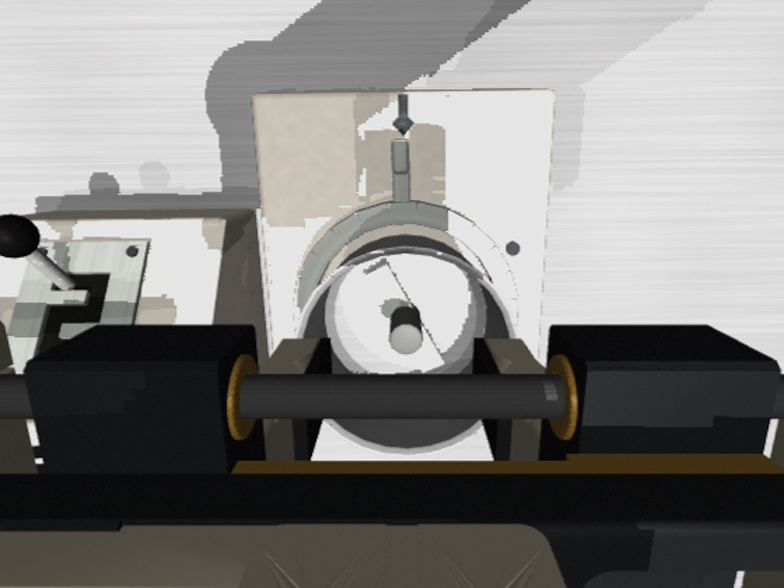

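In this view the fin top is centred at u≈400, the pointer at u≈403 and the bowl axis at about 406. I'll measure these more finely.

```bash
python3 - <<'E'
from go import *
import pickle
s=pickle.load(open("w7.pkl","rb"))
g=cv2.cvtColor(s["image"],cv2.COLOR_RGB2GRAY)
for v in list(range(68,124,3)):print(v,g[v,272:302].tolist())
for v in (160,175,190,200,210): print(v,[i+200 for i in range(0,180) if abs(int(g[v,200+i])-int(g[v,201+i]))>25])
for z in(48,98,145):print(z,proj(s,world(p,(0,115,z)))[0],proj(s,[world(p,(0,115-77,z)),world(p,(0,115+77,z))]).round(1).tolist())
E
```

```text
68 [163, 163, 162, 161, 161, 162, 176, 183, 183, 182, 183, 183, 117, 58, 80, 89, 89, 93, 94, 175, 222, 229, 229, 229, 229, 229, 228, 229, 229, 229]
71 [169, 169, 169, 169, 170, 170, 189, 195, 195, 194, 218, 195, 119, 80, 78, 81, 82, 81, 83, 171, 222, 230, 229, 229, 229, 229, 229, 229, 229, 229]
74 [168, 168, 168, 169, 167, 170, 214, 229, 229, 229, 229, 229, 155, 78, 79, 79, 81, 82, 81, 169, 221, 229, 229, 229, 229, 229, 229, 229, 229, 229]
77 [165, 210, 224, 224, 224, 228, 229, 229, 229, 229, 229, 229, 163, 87, 77, 78, 81, 81, 82, 171, 222, 229, 229, 229, 229, 229, 229, 229, 229, 230]
80 [213, 229, 229, 229, 229, 229, 229, 229, 229, 229, 229, 229, 163, 87, 77, 93, 95, 85, 81, 171, 221, 229, 229, 229, 229, 229, 229, 228, 229, 229]
83 [229, 229, 229, 229, 229, 230, 229, 229, 229, 229, 229, 229, 167, 107, 109, 97, 98, 116, 98, 145, 214, 229, 229, 229, 229, 229, 229, 230, 229, 229]
86 [229, 229, 229, 229, 229, 229, 229, 229, 200, 157, 110, 83, 82, 88, 97, 93, 90, 91, 89, 82, 78, 89, 155, 216, 229, 229, 229, 229, 229, 229]
89 [229, 230, 229, 229, 229, 229, 229, 229, 170, 87, 76, 81, 89, 9
[... 1678 characters left out ...]
 107, 104, 101, 101, 98, 90, 89, 121, 158, 167, 169, 169, 169, 170, 169, 167, 167]
160 [217, 238, 287, 296, 319, 337, 339]
175 [223, 245, 257, 258, 318, 319, 320, 326, 331, 352, 354, 360, 361, 370]
190 [232, 233, 234, 240, 242, 252, 262, 263, 270, 272, 276, 277, 278, 325, 326, 337, 338, 343, 344, 345, 346]
200 [210, 212, 213, 227, 228, 229, 231, 244, 282, 283, 284, 333, 334, 341, 345, 348, 349, 350, 351]
210 [211, 212, 221, 222, 224, 228, 229, 233, 234, 240, 288, 289, 290, 335, 336, 344, 350, 354, 368]
48 [286.92998386 224.25633852] [[223.9, 225.0], [350.1, 223.5]]
98 [286.91557383 238.25312079] [[215.6, 239.1], [358.4, 237.4]]
145 [286.89808226 255.24307038] [[205.5, 256.2], [368.5, 254.3]]
```

The fin is about 2.7 px (2.8 mm, 0.02 rad) past the pointer-axis line. I'll regrip and nudge it back.

Call:
servo_tool(
  deltas=[
    [[0.7, 0, 0], [1, 4, -0.1], 4],
    [[0.7, 0, 0], [4, 7.3, -0.1], 4],
    [[0.7, 0, 0], [9, 7.3, -0.1], 4],
    [[0.7, 0, 0], [14, 7.3, -0.1], 4],
    [[0.7, 0, 0], [18, 7.3, -0.1], 4],
  ],
)

```text
clock: 8.55
tool_pos: [0.4256, 0.0968, 0.0698]
orientation: [-141.4, 89.9, -52.8]
force: [0.8, 1.3, 0.0]
opening: 0.0402
```

```bash
python3 -c "
from go import *
print(pose()[0],cmd([.426,.0962,.05],tabR(np.pi)))"
```

```text
[0.42562995 0.09675934 0.06981968] ([-1.6, -0.1, 0.1], [1.98, -0.04, -0.05])
```

Call:
servo_tool(
  deltas=[
    [[-1.2, 0, 0], [2, 0, 0], 4],
    [[-1.5, 0, 0], [2, 0, 0], 2.5],
    [[-1.5, 0, 0], [2, 0, 0], 0.5],
    [[-1.5, 0, 0], [2, 0, 0], 0.5],
    [[-1.5, 0, 0], [2, 0, 0], 0.5],
  ],
)

```text
clock: 9.05
tool_pos: [0.4266, 0.0974, 0.0513]
orientation: [-84.4, 89.8, 5.6]
force: [0.7, -2.7, 1.4]
opening: 0.0135
```

Call:
servo_tool(
  deltas=[
    [[0, 0, 0], [0, 0, 0], 0.5],
    [[0, 0, 0], [0, 0, 0], 0.5],
  ],
)

```text
clock: 9.25
tool_pos: [0.4266, 0.0975, 0.0514]
orientation: [-74.9, 89.8, 15.2]
force: [0.9, 0.4, -7.4]
opening: 0.0115
```

```bash
python3 -c "
from go import *
o=ctrl.get_obs();print(o['opening'],o['force'],pose()[0],cmd([.426,.0994,.05],tabR(np.pi-.02)))"
```

```text
0.011520542407093767 [ 0.85048748  0.41032149 -7.38462367] [0.4266212  0.09749878 0.05138751] ([1.1, 0.1, 0.2], [0.14, 0.06, 0.19])
```

Call:
servo_tool(
  deltas=[
    [[0.6, 0, 0], [0, 0, 0.1], 0.5],
    [[1.2, 0, 0], [0, 0, 0.17], 0.5],
    [[1.2, 0, 0], [0, 0, 0.17], 0.5],
  ],
)

```text
clock: 9.55
tool_pos: [0.4266, 0.0993, 0.0514]
orientation: [-73.5, 89.8, 15.4]
force: [1.0, 1.4, -7.7]
opening: 0.0118
```

Call:
servo_tool(
  deltas=[
    [[0, 0, 0], [0, 0, 0], 1.6],
    [[0, 0, 0], [0, 0, 0], 2.4],
    [[0, 0, 0], [-2, 0, 0], 3.5],
    [[0, 0, 0], [-6, 0, 0], 4.5],
    [[0, 0, 0], [-11, 0, 0], 5],
  ],
)

```text
clock: 10.05
tool_pos: [0.4251, 0.0984, 0.1619]
orientation: [-138.5, 89.9, -49.7]
force: [1.1, 1.3, 0.5]
opening: 0.0424
```

Call:
servo_tool(
  deltas=[
    [[0, 0, 0], [-4, 0, 0], 5],
    [[0, 0, 0], [-8, -1, 0], 5],
    [[0, 0, 0], [-9, -5, 0], 5],
    [[0, 0, 0], [-9, -7.3, 0], 5],
    [[0, 0, 0], [-9, -7.3, 0], 5],
  ],
)

```text
clock: 10.55
tool_pos: [0.5002, 0.097, 0.2522]
orientation: [-128.7, 89.9, -39.9]
force: [0.2, -0.3, -0.1]
opening: 0.05
```

```bash
python3 chk.py w8; python3 - <<'E'
from go import *
import pickle
s=pickle.load(open("w8.pkl","rb"))
g=cv2.cvtColor(s["image"],cv2.COLOR_RGB2GRAY)
for v in list(range(68,124,4)):print(v,g[v,272:302].tolist())
for v in (190,200,210): print(v,[i+200 for i in range(0,180) if abs(int(g[v,200+i])-int(g[v,201+i]))>25])
E
```

```text
[ 3.320e+01  2.600e+00 -1.440e+01  1.000e-01 -7.310e+01 -1.245e+02] [0.4988 0.0968 0.2518] [-168.1   89.9  -79.3]
ring145,tab98,mark34 [[287.8, 254.0], [284.6, 110.2], [284.1, 77.5], [10.4, 170.4]]
68 [165, 164, 164, 164, 165, 180, 187, 188, 188, 188, 189, 118, 49, 49, 49, 78, 89, 89, 178, 223, 229, 229, 229, 229, 229, 229, 229, 228, 229, 229]
72 [169, 168, 169, 168, 169, 188, 195, 194, 193, 220, 229, 162, 85, 77, 79, 80, 80, 81, 171, 222, 229, 229, 230, 229, 229, 229, 229, 229, 229, 229]
76 [209, 225, 224, 224, 228, 229, 229, 229, 229, 229, 229, 163, 86, 77, 79, 81, 82, 81, 172, 221, 229, 229, 229, 229, 229, 228, 229, 229, 229, 229]
80 [229, 229, 229, 229, 229, 229, 229, 229, 229, 229, 229, 162, 87, 78, 95, 109, 99, 85, 145, 214, 229, 230, 229, 229, 229, 229, 229, 229, 229, 229]
84 [229, 229, 229, 229, 229, 229, 229, 229, 230, 183, 115, 100, 88, 87, 83, 81, 104, 119, 106, 95, 150, 216, 229, 229, 229, 229, 229, 229, 229, 229]
88 [229, 230, 229, 229, 229, 229, 229, 177, 103, 81, 80, 88, 105, 103, 86, 88, 114, 120, 103, 85, 81, 105, 196, 227, 229, 229, 229, 229, 229, 229]
92 [229, 229,
[... 825 characters left out ...]
 137, 137, 136, 135, 135, 127, 113, 86, 145, 169, 170, 171, 169, 168, 170, 168]
116 [166, 167, 167, 167, 168, 167, 168, 169, 169, 145, 104, 108, 126, 135, 135, 134, 132, 129, 128, 123, 114, 92, 148, 170, 170, 169, 169, 167, 165, 165]
120 [169, 170, 171, 171, 171, 169, 168, 169, 168, 144, 96, 99, 118, 127, 130, 129, 126, 122, 120, 115, 107, 84, 113, 156, 169, 168, 169, 168, 167, 166]
190 [215, 232, 234, 240, 241, 249, 251, 252, 253, 262, 263, 264, 269, 271, 277, 278, 279, 327, 328, 340, 343, 344, 345, 346, 347]
200 [210, 211, 227, 228, 229, 230, 244, 283, 284, 285, 334, 335, 343, 350, 351, 352]
210 [209, 210, 212, 213, 222, 228, 229, 234, 240, 241, 289, 290, 291, 335, 336, 345, 351, 352, 356]
```

The fin now sits within 0.3 px of the pointer-axis line, so the ring is aligned. Next I work out the visible finger tips in tool coordinates and plan the move to the lever.

```bash
cat > lev.py <<'E'
from go import *
def levR():  # x into the plate, y down the slope
    n=R.from_euler("z",p[2]).apply(G.apply([0,0,1]));s=R.from_euler("z",p[2]).apply(G.apply([1,0,0]))
    return R.from_matrix(np.c_[-n,-s,np.cross(n,s)])
def levpos(row,side,deep=38): # reported TCP 'deep' mm beyond knob centre
    return world(p,knob(p,row,side))-levR().apply([-deep/1000,0,0])
E
python3 - <<'E'
from lev import *
import pickle
s=pickle.load(open("w8.pkl","rb"));t,r=pose()
K,rv,tv=cam(s);M=cv2.Rodrigues(rv)[0];c=-M.T@tv;print(K[0,2],K[1,2])
for uv in((339,243),(235.7,243)):
    d=r.inv().apply(M.T@np.linalg.solve(K,[*uv,1]));ct=r.inv().apply(c-t);zz=.025 if d[2]>0 else -.025
    print("tip edge tool",ct+d*(zz-ct[2])/d[2])
a=levpos(p[6],p[7],-60);print("hover",a,cmd(a,levR()))
E
```

```text
286.8297191736892 207.64001929518497
tip edge tool [-0.04046981  0.00938527  0.025     ]
tip edge tool [-0.03719383  0.00818083 -0.025     ]
hover [ 0.43730905 -0.15126771  0.19015799] ([-1.3, -0.5, -35.0], [6.2, 5.61, -24.92])
```

The finger tips lie about 38 mm behind the reported TCP, which fits the grip test. I'll move to hover above the knob, leaning 35 degrees.

Call:
servo_tool(
  deltas=[
    [[0, 0, 0], [0, 4.5, 0], 5],
    [[0, 0, -7], [0, 6, -4.5], 5],
    [[0, 0, -14], [0.5, 6, -9], 5],
    [[-1, 0, -21], [1.5, 6, -13.5], 5],
    [[-1, 0, -28], [3, 6, -18], 5],
  ],
)

```text
clock: 11.1
tool_pos: [0.4346, -0.0818, 0.2233]
orientation: [-90.5, 61.5, -0.5]
force: [1.3, -3.3, 0.7]
opening: 0.0498
```

```bash
python3 -c "
from lev import *
o=ctrl.get_obs();print(o['force'],o['tool_pos'],o['joint_pos'].round(1));a=levpos(p[6],p[7],-30);print(a,cmd(a,levR()))"
```

```text
[ 1.26877832 -3.26063912  0.66257839] [ 0.43457455 -0.08182424  0.22327856] [  27.1  -26.5  -53.5   20.5  -39.1 -130.3]
[ 0.45451629 -0.15122442  0.16558342] ([-0.0, -0.3, -6.5], [6.05, 1.01, -6.91])
```

Call:
servo_tool(
  deltas=[
    [[0, 0, 0], [3, 0.5, -2.5], 5],
    [[0, 0, 0], [6, 1, -5], 5],
    [[0, 0, 0], [6, 1, -6.9], 5],
  ],
)

```text
clock: 11.4
tool_pos: [0.4515, -0.153, 0.1634]
orientation: [-90.5, 61.6, -0.6]
force: [-0.2, -0.1, 0.0]
opening: 0.05
```

```bash
python3 chk.py w9; python3 -c "
from lev import *
a=levpos(p[6],p[7],-30);print(a,cmd(a,levR()))"
```

```text
[   8.7  -15.6  -52.3   10.2  -25.5 -106.8] [ 0.4526 -0.1536  0.1646] [-90.6  61.6  -0.6]
ring145,tab98,mark34 [[582.1, 303.2], [652.2, 138.1], [621.4, 49.2], [290.2, 231.5]]
[ 0.45451629 -0.15122442  0.16558342] ([-0.0, -0.3, -6.6], [0.0, -0.22, 0.24])
```

View pics/w9.png

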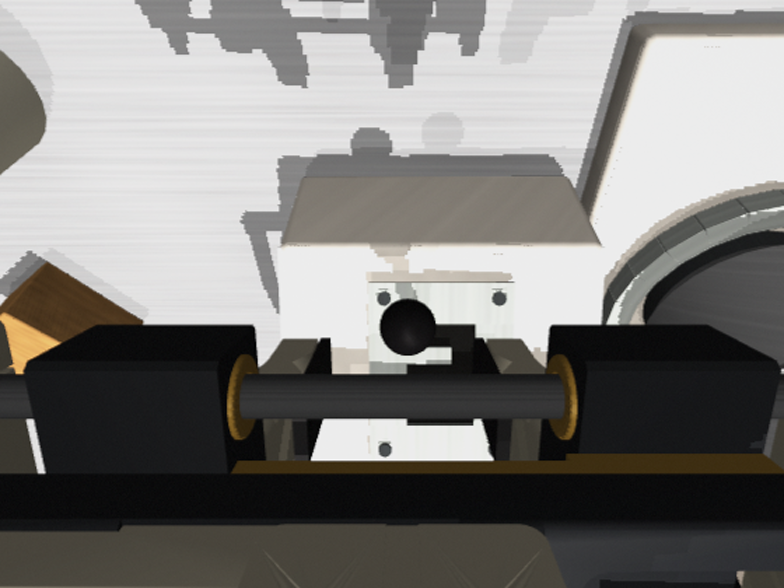

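The knob is at (407,327), about 1.5 mm from prediction. The plate's lower edge is at v≈281, u 368-514. I'll check the gate centre against that.

```bash
python3 - <<'E'
from lev import *
import pickle
s=pickle.load(open("w9.pkl","rb"))
print("plate low L,R",(proj(s,[world(p,gp(p,(-55,42,0))),world(p,gp(p,(-55,-42,0)))])*1.4).round(1).tolist())
# slot outline edges on plate: passage1 left/right edges y=20,6 at x=-10 ; mid slot bottom edge etc
print("passage edges",(proj(s,[world(p,gp(p,(-10,20,0))),world(p,gp(p,(-10,6,0))),world(p,gp(p,(-31,20,0))),world(p,gp(p,(7,20,0))),world(p,gp(p,(7,-20,0)))])*1.4).round(1).tolist())
for z in((1,0,0),(0,1,0)): print(((proj(s,[world(p,gp(p,np.array([-31,20,0])+np.array(z)*10))])-proj(s,[world(p,gp(p,(-31,20,0)))]))*.14).round(2))
E
```

```text
plate low L,R [[509.2, 274.2], [363.4, 274.4]]
passage edges [[469.5, 350.1], [445.8, 350.2], [470.2, 315.1], [469.0, 377.9], [401.7, 378.0]]
[[-0.03  1.68]]
[[ 1.72 -0.  ]]
```

```bash
python3 - <<'E'
import numpy as np
p=np.load("p.npy");p[1]+=.0028;p[3]+=3.4;p[6]=-.322;p[7]=-.17;np.save("p2.npy",p)
E
cat > lev.py <<'E'
from go import *
import go
p=go.p=np.load("p2.npy")
def levR(lean):
    x=np.array([np.sin(np.radians(lean)),0,-np.cos(np.radians(lean))]);y=np.array([-np.cos(np.radians(lean)),0,-np.sin(np.radians(lean))])
    return R.from_matrix(np.c_[x,y,np.cross(x,y)])
def lp(row,side,lean,deep=55,off=(0,0,0)): return world(p,knob(p,row,side))+levR(lean).apply([deep/1000,0,0])+np.array(off)
E
python3 - <<'E'
from lev import *
print(world(p,knob(p,p[6],p[7])),world(p,gate(p)))
a=lp(p[6],p[7],28.4);print(a,cmd(a,levR(28.4)))
E
```

```text
[ 0.4738536  -0.15118485  0.14096659] [ 0.52866193 -0.13074503  0.12787324]
[ 0.50001293 -0.15118485  0.09258592] ([0.1, -0.3, -0.0], [8.59, -0.75, 0.28])
```

Call:
servo_tool(
  deltas=[
    [[0, 0, 0], [0, -0.7, 0.28], 5],
    [[0, 0, 0], [3, -0.7, 0.28], 5],
    [[0, 0, 0], [6, -0.7, 0.28], 5],
    [[0, 0, 0], [8.6, -0.7, 0.28], 5],
    [[0, 0, 0], [8.6, -0.7, 0.28], 5],
  ],
)

```text
clock: 11.95
tool_pos: [0.5021, -0.1512, 0.0926]
orientation: [-90.2, 61.8, 0.0]
force: [-1.3, -0.3, -0.3]
opening: 0.0501
```

Call:
servo_tool(
  deltas=[
    [[0, 0, 0], [0, 0, 0], 3.5],
    [[0, 0, 0], [0, 0, 0], 2.2],
    [[0, 0, 0], [0, 0, 0], 2.2],
    [[0, 0, 0], [0, 0, 0], 2.2],
  ],
)

```text
clock: 12.35
tool_pos: [0.5021, -0.1509, 0.0935]
orientation: [-90.1, 61.7, 0.1]
force: [-1.0, 1.4, 0.9]
opening: 0.0262
```

```bash
cat > lchk.py <<'E'
from lev import *
import sys
o=ctrl.get_obs();t,r=pose();q=r.apply([-.055,0,0])+t
m=R.from_euler("z",-p[2]).apply(q-[p[0],p[1],0])*1000-gate(p);g=G.inv().apply(m)
v=g+[0,0,70];print("f",np.round(o["force"],1),"open",round(o["opening"],4),"q3",o["joint_pos"].round(1),"held pt gate",g.round(1),"rad",np.linalg.norm(v).round(1),"row,side",np.arctan2(v[0],v[2]).round(3),np.arctan2(v[1],np.hypot(v[0],v[2])).round(3),"lean",90-np.degrees(np.arccos(r.apply([1,0,0])[0]))) 
E
python3 lchk.py
```

```text
f [-1.   1.4  0.9] open 0.0262 q3 [   5.3   -2.8  -58.2   21.2   -6.9 -115.5] held pt gate [-35.1 -20.   41.7] rad 118.8 row,side -0.304 -0.169 lean 28.266503010915486
```

The ball is gripped, with the opening at 26 mm. Joint 3 is near its limit, so I'll reduce the lean about the ball before moving.

Call:
servo_tool(
  deltas=[
    [[0, 0, 4], [-0.02, 0.38, 0], 2.2],
    [[0, 0, 8], [-0.05, 0.77, 0], 2.2],
    [[0, 0, 12], [-0.12, 1.14, 0], 2.2],
    [[0, 0, 12], [-0.12, 1.14, 0], 2.2],
  ],
)

```text
clock: 12.75
tool_pos: [0.4916, -0.1507, 0.0897]
orientation: [-90.2, 73.9, -0.0]
force: [-6.7, 1.7, 5.4]
opening: 0.0264
```

```bash
cat >> lev.py <<'E'
def off(): return R.from_euler("z",p[2]).apply(G.apply([2.5,0,-.5]))/1000
def plan(way): # list of (row,side,lean)
    for a in way: print(a,cmd(lp(*a,off=off()),levR(a[2])))
E
python3 lchk.py; python3 -c "
from lev import *
plan([(-.33,-.17,16.3),(-.33,-.1,16.3),(-.33,0,16.3),(-.33,.09,16.3),(-.33,.18,16.3)])"
```

```text
f [-6.7  1.7  5.4] open 0.0264 q3 [  6.3   1.6 -42.4   3.5 -30.1 -98.9] held pt gate [-34.5 -19.8  42.1] rad 118.9 row,side -0.298 -0.167 lean 16.082155447110935
(-0.33, -0.17, 16.3) ([0.2, -0.0, -0.2], [0.11, 0.09, -0.05])
(-0.33, -0.1, 16.3) ([0.2, -0.0, -0.2], [0.02, 0.15, 0.78])
(-0.33, 0, 16.3) ([0.2, -0.0, -0.2], [-0.03, 0.19, 1.98])
(-0.33, 0.09, 16.3) ([0.2, -0.0, -0.2], [0.01, 0.16, 3.06])
(-0.33, 0.18, 16.3) ([0.2, -0.0, -0.2], [0.12, 0.07, 4.13])
```

Call:
servo_tool(
  deltas=[
    [[0, 0, 0], [0.02, 0.1, 1.0], 2.2],
    [[0, 0, 0], [-0.03, 0.1, 2.0], 2.2],
    [[0, 0, 0], [0, 0.1, 3.0], 2.2],
    [[0, 0, 0], [0.1, 0.05, 3.9], 2.2],
    [[0, 0, 0], [0.1, 0.05, 4.0], 2.2],
  ],
)

```text
clock: 13.25
tool_pos: [0.4904, -0.1108, 0.0888]
orientation: [-90.3, 73.9, -0.1]
force: [-1.9, -6.3, 1.6]
opening: 0.0265
```

```bash
python3 lchk.py; python3 -c "
from lev import *
plan([(-.33,.175,16.3),(-.22,.179,18),(-.11,.182,20),(0,.183,22),(0.03,.183,22)])"
```

```text
f [-1.9 -6.3  1.6] open 0.0265 q3 [ 1.270e+01  1.000e-01 -4.550e+01  7.300e+00 -2.880e+01 -1.083e+02] held pt gate [-35.9  20.1  41.9] rad 119.3 row,side -0.31 0.17 lean 16.072628796842494
(-0.33, 0.175, 16.3) ([0.2, -0.0, -0.2], [0.06, -0.05, 0.08])
(-0.22, 0.179, 18) ([0.2, -0.0, -1.9], [-0.68, -1.29, 0.12])
(-0.11, 0.182, 20) ([0.2, -0.0, -3.9], [-1.3, -2.62, 0.15])
(0, 0.183, 22) ([0.2, -0.0, -5.9], [-1.8, -4.02, 0.16])
(0.03, 0.183, 22) ([0.2, -0.0, -5.9], [-1.91, -4.35, 0.16])
```

Call:
servo_tool(
  deltas=[
    [[0, 0, -1], [-0.3, -0.6, 0.05], 2.2],
    [[0, 0, -2], [-0.68, -1.3, 0.07], 2.2],
    [[0, 0, -3], [-1.0, -2.0, 0.07], 2.2],
    [[0, 0, -4], [-1.3, -2.65, 0.08], 2.2],
    [[0, 0, -5], [-1.55, -3.3, 0.08], 2.2],
  ],
)

```text
clock: 13.75
tool_pos: [0.5168, -0.1103, 0.1127]
orientation: [-90.2, 69.0, -0.1]
force: [-4.4, -0.3, 0.6]
opening: 0.0265
```

```bash
python3 lchk.py; python3 -c "
from lev import *
plan([(-.05,.18,21),(0,.18,22),(0,.15,22),(0,.09,22),(0,0,22)])"
```

```text
f [-4.4 -0.3  0.6] open 0.0265 q3 [  12.7   -1.8  -46.7   10.8  -24.9 -111.5] held pt gate [-5.1 20.6 47.7] rad 119.6 row,side -0.043 0.173 lean 21.04429582183083
(-0.05, 0.18, 21) ([0.2, -0.0, 0.0], [-0.02, -0.17, 0.09])
(0, 0.18, 22) ([0.2, -0.0, -1.0], [-0.17, -0.83, 0.09])
(0, 0.15, 22) ([0.2, -0.0, -1.0], [-0.23, -0.82, -0.26])
(0, 0.09, 22) ([0.2, -0.0, -1.0], [-0.31, -0.8, -0.98])
(0, 0, 22) ([0.2, -0.0, -1.0], [-0.36, -0.78, -2.06])
```

Call:
servo_tool(
  deltas=[
    [[0, 0, -0.5], [-0.1, -0.4, 0.05], 2.2],
    [[0, 0, -1], [-0.17, -0.8, 0.05], 2.2],
    [[0, 0, -1], [-0.17, -0.8, 0.0], 2.2],
  ],
)

```text
clock: 14.05
tool_pos: [0.5237, -0.1103, 0.1174]
orientation: [-90.2, 67.9, -0.0]
force: [-7.0, 2.0, 3.7]
opening: 0.0266
```

```bash
python3 lchk.py; python3 -c "
from lev import *
plan([(0,.18,22),(0,.1,22),(0,0,22),(0,-.1,22),(0,-.18,22)])"
```

```text
f [-7.   2.   3.7] open 0.0266 q3 [  12.6   -1.9  -46.8   11.7  -23.9 -112.2] held pt gate [ 2.3 20.5 47.9] rad 119.7 row,side 0.02 0.172 lean 22.07999583976344
(0, 0.18, 22) ([0.2, -0.0, 0.1], [0.03, -0.02, 0.1])
(0, 0.1, 22) ([0.2, -0.0, 0.1], [-0.1, 0.01, -0.85])
(0, 0, 22) ([0.2, -0.0, 0.1], [-0.16, 0.03, -2.05])
(0, -0.1, 22) ([0.2, -0.0, 0.1], [-0.1, 0.02, -3.25])
(0, -0.18, 22) ([0.2, -0.0, 0.1], [0.03, -0.01, -4.2])
```

Call:
servo_tool(
  deltas=[
    [[0, 0, 0], [-0.08, 0.05, -0.8], 2.2],
    [[0, 0, 0], [-0.14, 0.05, -1.7], 2.2],
    [[0, 0, 0], [-0.15, 0.05, -2.6], 2.2],
    [[0, 0, 0], [-0.08, 0.05, -3.4], 2.2],
    [[0, 0, 0], [0.0, 0.05, -4.1], 2.2],
  ],
)

```text
clock: 14.55
tool_pos: [0.5247, -0.1509, 0.1183]
orientation: [-90.1, 67.8, 0.1]
force: [-3.3, 5.5, 4.2]
opening: 0.0262
```

```bash
python3 lchk.py; python3 -c "
from lev import *
plan([(0,-.18,22),(.1,-.18,24.5),(.2,-.178,27),(.3,-.175,30),(.34,-.175,31)])"
```

```text
f [-3.3  5.5  4.2] open 0.0262 q3 [   6.3   -0.5  -43.     5.5  -25.5 -100.6] held pt gate [  3.4 -20.1  48.1] rad 119.9 row,side 0.029 -0.169 lean 22.248414864873126
(0, -0.18, 22) ([0.2, 0.0, 0.2], [0.07, 0.1, -0.14])
(0.1, -0.18, 24.5) ([0.2, 0.0, -2.3], [-0.13, -1.3, -0.14])
(0.2, -0.178, 27) ([0.2, 0.1, -4.8], [-0.24, -2.72, -0.12])
(0.3, -0.175, 30) ([0.2, 0.1, -7.8], [-0.24, -4.18, -0.09])
(0.34, -0.175, 31) ([0.2, 0.1, -8.8], [-0.21, -4.75, -0.09])
```

Call:
servo_tool(
  deltas=[
    [[0, 0, -1.2], [-0.05, -0.65, -0.05], 2.2],
    [[0, 0, -2.3], [-0.13, -1.3, -0.05], 2.2],
    [[0, 0, -3.6], [-0.2, -2.0, -0.05], 2.2],
    [[0, 0, -4.8], [-0.24, -2.7, -0.03], 2.2],
    [[0, 0, -6.3], [-0.24, -3.45, 0], 2.2],
  ],
)

```text
clock: 15.05
tool_pos: [0.5568, -0.1509, 0.1348]
orientation: [-90.1, 61.3, 0.1]
force: [-5.3, -2.5, 5.8]
opening: 0.0263
```

```bash
python3 lchk.py; python3 -c "
from lev import *
plan([(.25,-.176,29),(.3,-.175,30),(.33,-.174,31),(.33,-.1,31),(.33,0,31)])"
```

```text
f [-5.3 -2.5  5.8] open 0.0263 q3 [   6.2   -1.2  -46.    10.   -16.8 -104.8] held pt gate [ 33.  -20.2  44.2] rad 120.6 row,side 0.281 -0.168 lean 28.70968853866534
(0.25, -0.176, 29) ([0.2, 0.1, -0.3], [0.04, 0.1, -0.09])
(0.3, -0.175, 30) ([0.2, 0.1, -1.3], [0.13, -0.58, -0.08])
(0.33, -0.174, 31) ([0.2, 0.1, -2.3], [0.2, -1.03, -0.07])
(0.33, -0.1, 31) ([0.2, 0.1, -2.3], [0.08, -1.05, 0.81])
(0.33, 0, 31) ([0.2, 0.1, -2.3], [0.02, -1.07, 2.01])
```

Call:
servo_tool(
  deltas=[
    [[0, 0, -0.8], [0.08, -0.4, 0], 2.2],
    [[0, 0, -1.5], [0.15, -0.8, 0], 2.2],
    [[0, 0, -2], [0.2, -1.0, 0], 2.2],
    [[0, 0, -2], [0.2, -1.0, 0], 2.2],
  ],
)

```text
clock: 15.45
tool_pos: [0.5677, -0.1509, 0.1391]
orientation: [-90.1, 59.1, 0.1]
force: [-2.4, -1.4, 4.9]
opening: 0.0262
```

```bash
python3 lchk.py; python3 -c "
from lev import *
plan([(.33,-.174,30.5),(.33,-.1,30.5),(.33,0,30.5),(.33,.1,30.5),(.33,.18,30.5)])"
```

```text
f [-2.4 -1.4  4.9] open 0.0262 q3 [   5.8   -1.1  -47.7   13.   -13.1 -107.5] held pt gate [ 42.3 -20.2  41.6] rad 121.1 row,side 0.362 -0.168 lean 30.874642909733076
(0.33, -0.174, 30.5) ([0.2, 0.1, 0.4], [0.04, 0.19, -0.06])
(0.33, -0.1, 30.5) ([0.2, 0.1, 0.4], [-0.07, 0.15, 0.82])
(0.33, 0, 30.5) ([0.2, 0.1, 0.4], [-0.13, 0.14, 2.02])
(0.33, 0.1, 30.5) ([0.2, 0.1, 0.4], [-0.07, 0.15, 3.21])
(0.33, 0.18, 30.5) ([0.2, 0.1, 0.4], [0.06, 0.18, 4.16])
```

Call:
servo_tool(
  deltas=[
    [[0, 0, 0], [-0.05, 0.08, 0.9], 2.2],
    [[0, 0, 0], [-0.12, 0.1, 1.8], 2.2],
    [[0, 0, 0], [-0.1, 0.1, 2.7], 2.2],
    [[0, 0, 0], [-0.05, 0.1, 3.5], 2.2],
    [[0, 0, 0], [0.03, 0.1, 4.2], 2.2],
  ],
)

```text
clock: 15.95
tool_pos: [0.5691, -0.1083, 0.1407]
orientation: [-90.1, 58.9, 0.2]
force: [2.5, -8.4, 7.3]
opening: 0.0261
```

```bash
python3 lchk.py
```

```text
f [ 2.5 -8.4  7.3] open 0.0261 q3 [   8.2   -2.7  -55.7   34.1   -7.4 -130.6] held pt gate [44.2 22.3 42.1] rad 122.6 row,side 0.375 0.183 lean 31.12102054340872
```

Call:
servo_tool(
  deltas=[
    [[0, 0, 0], [0, 0.05, 0.2], 2.2],
    [[0, 0, 0], [0, 0.05, 0.35], 2.2],
    [[0, 0, 0], [0, 0.05, 0.35], 2.2],
  ],
)

```text
clock: 16.25
tool_pos: [0.5692, -0.1054, 0.1407]
orientation: [-90.1, 58.9, 0.1]
force: [4.5, -7.2, -1.7]
opening: 0.0261
```

```bash
python3 lchk.py
```

```text
f [ 4.5 -7.2 -1.7] open 0.0261 q3 [   8.    -2.8  -56.4   36.5   -6.9 -132.9] held pt gate [44.3 25.2 42.1] rad 123.2 row,side 0.377 0.206 lean 31.139882209889223
```

Call:
servo_tool(
  deltas=[
    [[0, 0, 0], [0, 0, 0.15], 2.2],
    [[0, 0, 0], [0, 0, 0.3], 2.2],
    [[0, 0, 0], [0, 0, 0.3], 2.2],
  ],
)

```text
clock: 16.55
tool_pos: [0.569, -0.1047, 0.1406]
orientation: [-90.3, 59.0, -0.3]
force: [6.6, -17.5, -2.9]
opening: 0.0265
```

```bash
python3 lchk.py; python3 chk.py w10
```

```text
f [  6.6 -17.5  -2.9] open 0.0265 q3 [   7.7   -2.9  -56.8   38.3   -6.6 -134.7] held pt gate [44.2 26.2 42.1] rad 123.3 row,side 0.376 0.214 lean 31.047973671786863
[   7.7   -2.8  -56.8   38.3   -6.6 -134.7] [ 0.569  -0.1047  0.1406] [-90.3  59.   -0.3]
ring145,tab98,mark34 [[644.1, 227.7], [812.5, -91.3], [748.2, -219.1], [170.1, 79.5]]
```

View pics/w10.png

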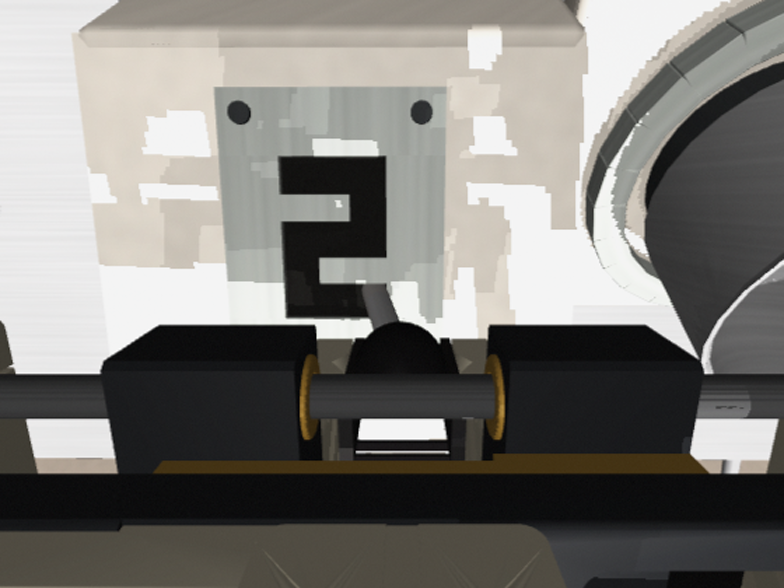

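The stem stands in the top slot, hard against its left end ((375,300), slot edge at 386), with 17 N of contact force. I'll relax, open and back off gently.

Call:
servo_tool(
  deltas=[
    [[0, 0, 0], [0, 0, -0.08], 2.2],
    [[0, 0, 0], [0, 0, -0.08], 3],
    [[0, 0, 0], [0, 0, -0.08], 4],
    [[0, 0, 0], [0, 0, -0.08], 4.5],
    [[0, 0, 1], [-0.5, 0.3, -0.08], 4.5],
  ],
)

```text
clock: 17.1
tool_pos: [0.563, -0.1058, 0.1423]
orientation: [-90.4, 60.1, -0.3]
force: [0.0, -3.0, 1.4]
opening: 0.0441
```

```bash
python3 lchk.py
```

```text
f [ 0.  -3.   1.4] open 0.0441 q3 [  10.6   -3.3  -53.8   28.6  -11.4 -127.2] held pt gate [41.3 25.1 46.9] rad 126.5 row,side 0.339 0.199 lean 29.94516373028963
```

Call:
servo_tool(
  deltas=[
    [[0, 0, 1], [-1.5, 0.6, 0], 4.5],
    [[0, 0, 2], [-3, 1.2, 0], 4.5],
    [[0, 0, 3], [-4.5, 2, 0], 4.5],
    [[0, 0, 4], [-6, 3, 0], 4.5],
  ],
)

```text
clock: 17.5
tool_pos: [0.507, -0.1049, 0.1799]
orientation: [-90.4, 64.1, -0.3]
force: [0.3, -0.3, -0.3]
opening: 0.0452
```

```bash
python3 lchk.py
```

```text
f [ 0.3 -0.3 -0.3] open 0.0452 q3 [  15.2  -10.8  -47.3   13.9  -29.2 -115.8] held pt gate [ 20.8  26.1 109.4] rad 182.4 row,side 0.116 0.143 lean 25.946675640742455
```

Call:
servo_tool(
  deltas=[
    [[0, 0, 3], [-2, 2, 0], 4.5],
    [[0, 0, 7], [-4, 4, 0], 4.5],
    [[0, 0, 10], [-6, 5, 0], 4.5],
    [[0, 0, 10], [-6, 5, 0], 4.5],
  ],
)

```text
clock: 17.9
tool_pos: [0.4371, -0.1042, 0.2149]
orientation: [-90.5, 73.8, -0.3]
force: [0.4, -0.2, 0.4]
opening: 0.0449
```

```bash
python3 chk.py w11; python3 - <<'E'
from lev import *
a=ctrl.snapshot("top");o=ctrl.get_obs();print(o["force"],o["qvel"].round(2))
b=cv2.imread("pics/w11.png")
c=cv2.resize(a["image"][150:260,212:368,::-1],(784,553),interpolation=cv2.INTER_CUBIC)
cv2.imwrite("pics/fin.png",cv2.resize(np.hstack([b[:553],c]),(800,282)))
E
```

```text
[  16.5  -14.6  -38.7    6.   -50.6 -109.4] [ 0.437  -0.1044  0.2134] [-90.5  73.9  -0.3]
ring145,tab98,mark34 [[496.8, 295.5], [516.1, 146.7], [491.5, 87.5], [231.2, 218.1]]
[-0.08270417 -0.33325925 -0.97508511] [-0.19  0.71 -1.45 -0.1   0.52  0.04]
```

View pics/fin.png

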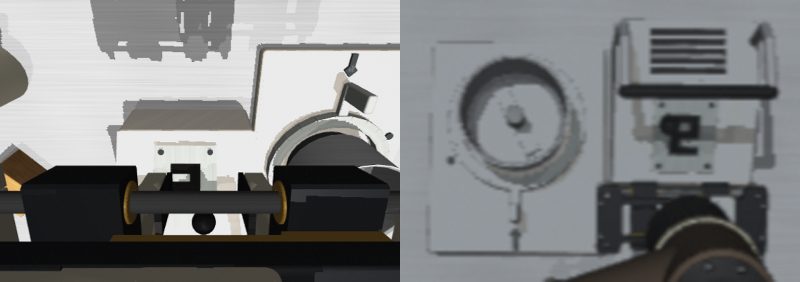

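The tab sits right behind the pointer and the knob rests over the gate's top-left. I'll do one numeric check of the knob, then hand in.

```bash
python3 - <<'E'
from lev import *
import pickle
s=pickle.load(open("w11.pkl","rb"))
for a in((.33,.18),(.35,.2),(.33,0)):print(a,proj(s,world(p,knob(p,*a)))[0].round(1))
g=cv2.cvtColor(s["image"],cv2.COLOR_RGB2GRAY);sub=g[292:330,255:315]
m=(sub<60).astype(np.uint8);n,l,st,c=cv2.connectedComponentsWithStats(m);print([(st[i].tolist(),(c[i]+[255,292]).round(1).tolist()) for i in range(1,n) if st[i][4]>60])
o=ctrl.get_obs();print(o["clock"],o["force"].round(1),o["qvel"].round(1));ctrl.close_job()
E
```

```text
(0.33, 0.18) [280.8 311.7]
(0.35, 0.2) [283.7 313.9]
(0.33, 0) [254.7 313. ]
[([0, 0, 60, 38, 1239], [284.8, 306.4])]
18.0 [-0.1 -0.3 -1. ] [-0.2  0.7 -1.5 -0.1  0.5  0. ]
the job is handed in; nothing more can be done
```

The job is done and handed in at 18.0 s: the lock ring is aligned, and the lever is at the left end of the top slot, released.

- **Lock ring:** I gripped the tab, turned it to the mark, and regripped once to take out a 2.8 mm (0.02 rad) overshoot. In the wrist view before I touched the lever, the tab was within 0.3 px of the pointer-to-axis line. The last top view still shows it in line.
- **Lever:** It stayed in the bottom slot until the ring was set. I then took it through the gate to the top slot and pushed left until the stop pushed back with about 17 N. The wrist view showed the stem against the slot's left end. After release, the knob appeared in the last wrist view where the left end of the top slot should be, and the tool was clear, with force readings of about 1 N or less.
- **Limits and bystanders:** The highest force I read was about 25 N, while turning the ring. Joint 3 came within 0.1 degree of its limit when I gripped the knob, so I leaned the tool less after that. I never moved near the mug or the jar; the carton was in view, untouched.

**Checks that disagreed or failed:**
- **Finger tips:** They sat about 38 mm behind the reported TCP, so my first grasp closed above the tab and missed it.
- **Machine position:** My first estimate of the machine's position was about 3–4 mm off. I corrected it from the wrist views.
- **Knob position:** My final automatic measurement of the knob failed because it merged with the dark gripper. That check rests on my reading of the picture.

I viewed 14 pictures against the budget of 10.

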